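Draw a tempered wedge from the bench oven

ROBOT

A 6-joint arm with a two-finger parallel gripper is mounted at the origin on a cart in front of the work surface, level with it; the furniture and walls round the work are solid. World frame = base frame: x ahead of the robot, y to its left, z up, the work surface at z = 0. Lengths are in m, angles in rad, forces in N, time in s.
With the tool pointing down it reaches from about 0.35 to 0.85 m from the base axis. Payload 8.1 kg.
Tool frame: the origin (TCP) lies midway between the tips of the shut fingers; the grasp point (between the pads) lies 19 mm behind it; z points along the fingers, y is the direction in which the jaws open and shut (so a half turn about z gives the same grasp; the last joint's range is limited). The gripper opens to 93 mm and grips with 3 to 60 N. Pads are 15 mm wide; open, the fingers measure 128 mm over their backs; the gripper's body (75 mm by 188 mm) begins 65 mm behind the grasp point.
Start: joints at [1.165, 0.13, 1.488, -0, 1.523, -0.085], TCP at [0.189, 0.569, 0.219] pointing down, gripper open.
Joint ranges: [-2.96, 2.96], [-0.89, 2.26], [0.02, 2.5], [-1.34, 4.48], [0, 2.73], [-2.66, 2.66]. Speed limits (rad/s): [2.39, 2.39, 2.79, 3.14, 3.14, 3.14].

INTERFACE

Orientations are given as a rotation vector (axis times angle).
In Python, from plant import robot gives the robot as it stands. The module is installed in compiled form; this text tells all that it offers.
- The arm moves only by the shell command python3 -m pendant 'ROWS' [FORCE]. ROWS is JSON, a list of rows, each an object with "translation": the shift along the tool's x, y, z in mm, a list of three; "twist": the turn, a rotation vector about the tool's x, y, z in rad, a list of three; "grip": the opening, from -1 (shut) to 1 (fully open). A call has exactly 10 rows; each row shifts and turns the pose as measured when the row begins, along the tool's axes as they then stand; what a row does not reach is not made up. A row lasts 1/10 s, in which the tool goes at most 50 mm and 8.59 degrees, less where a joint would pass 70% of its speed; a pose out of reach is approached as far as the arm can. A call is refused whole if a number of a shift passes 50 or a number of a turn 0.15, either way. A call with a gripper value outside its range is refused whole. The fingers move at their own pace and stop on an object; FORCE is the grip in N (left out, the last holds). Time passes only in rows, so rows that do not move let the fingers close, or fill a call up. It gives the time, the measured TCP pose, the force and the opening at its end, in the units of the state.
- robot.read_state(): the state, without advancing time (a new reading comes with each control period).
- robot.read_camera(name): name is "scene" or "side" or "wrist"; returns (picture, depth): 384x512x3 uint8, red, green, blue; 384x512 float32, m along the optical axis (not along the pixel's ray), 0 where there is no reading.
- robot.camera_info(name): a dict with "vertical_fov" (degrees; the focal length in pixels is half the picture's height over the tangent of half this angle, whatever the lens; pixels are square), "cx", "cy" (the principal point, pixels), "cam_to_world" (4x4, takes a point from camera to world coordinates). Camera axes: x right, y up, looking along -z (the intrinsics and any distortion apply to the point x, -y, -z); pixel columns grow to the right and rows downward; lengths in m; the calibration is good to about 2 mm. A picture is of the moment at which its call begins: read the wrist's pose just before it. camera_info takes no time and is no camera call; for the wrist camera it gives the pose at the moment of the call.
- robot.close_job(): hands the job in, once; it reports no verdict.
The state is a dict: "t": time; "q": joint angles; "dq": joint speeds; "joint_torque": joint torques, N m; "tool_pos": TCP position; "orientation": TCP orientation; "force": force on the tool from outside, world axes, zero at the start; "wrist_torque": the same for the moment, N m; "opening": finger opening in m.
Only numpy, scipy, OpenCV 4.12 (cv2) and the standard library are available. Lean on these libraries where they do the work, as an engineer would, in place of code of your own. Each camera call takes 0.05 s, during which the arm holds its last target. There are 200 camera calls.

TASK

The wedge in the small bench oven has finished tempering and cooled enough to handle. Lift the sliding oven door by its wooden handle until you feel its friction brake take hold and leave it standing open by itself there, ready for the next piece (it must never drop). Then reach in under it, take the steel wedge out and lay it flat across the two bars of the cooling stand, setting it down gently. Leave the tools lying about where they are.

Things in the scene. Friction and masses are not known exactly. Their poses are not given: they have to be found in the camera images.
- oven: grey sheet-metal bench oven, fixed, 310 mm wide (y), 255 mm tall; two dark door guides at y = +-(122..150) mm rise to 415 mm, a screw head on the right one. Origin: on the bench under the middle of the door's outer face; x points into the oven, z up, y to the left for one facing it. A 30 mm high sill lies under the door, x = -15..15 mm. Nothing is above its front but the door.
- hearth (a point): middle of the mouth at hearth level, 30 mm above the bench, at the door's outer face; axes as the oven's. From here the mouth is 240 mm wide and 181 mm high to a fixed lintel; the roofed chamber behind goes back 245 mm. Two low brick ridges cross the hearth at x = 40 and 104 mm, each 10 mm wide (x), y = -75..75, 18 mm high; the wedge lies on them.
- door (a joint): lift of the sliding oven door, m: 0 closed, 0.275 upper stop; it moves straight up. It weighs 0.28 to 0.48 kg and falls shut if let go, except where the friction brake holds it: a hidden spring shoe in the right guide grips a short lining on the door's edge. The shoe is clamped at a different height each time; its drag begins at a lift somewhere between 0.15 and 0.24.
- door_edge (a point): middle of the door's lower edge, at its outer face; the door is 11 mm thick, 190 mm high. Feel for the brake: below it, lifting takes the door's weight alone; at the first drag the lifting force rises by 6 to 15 N. The door then stays put when let go anywhere from 12 to 28 mm above the first drag (best about 18); lower than that it slips back, more than 35 mm above it the door is loose again.
- door_handle (a point): grip point of the door's handle: a round dark-wood handle 25 to 28 mm thick that sticks out level from the door towards the robot; the wood spans 10 to 64 mm in front of the door's face. This point is on its axis, 37 mm in front of the face and 70 mm above the door's lower edge; axes as the oven's, rising with the door.
- wedge_mid (a point): plain dark steel wedge, 26 mm wide (own x), 95 mm long (own y), tapering from 22 mm high at its thick end (own -y) to 4 mm, 0.19 to 0.31 kg, upright sides, flat underside. It lies level on the two ridges, thick end towards the door, own y within 12 degrees of the oven's x. This point is where it balances: 37 mm from the thick end, 7.5 mm above the underside; it is 15 mm high there. Own z up.
- stand: cooling stand, fixed on the bench: two round steel bars 12 mm thick and 120 mm long run along its y at x = -28 and 28 mm, tops 40 mm above the bench, on two end plates at y = -58 and 58 mm no higher than the bars. Origin: on the bench under its middle; z up.
- tongs: bystander: wire ring tongs, 339 mm long, lying flat, on the bench; origin under its middle
- oiler: bystander: green oil can with a thin upright spout, 65 mm across, 136 mm tall, on the bench; origin under its middle
- hammer: bystander: cross-peen hammer, 270 mm long, lying flat, on the bench; origin under its middle
- chisel: bystander: cold chisel, 180 mm long, lying flat, on the bench; origin under its middle
- wedge: the same steel wedge; origin in the middle of its underside

How it is judged:
By the outcome, as a careful person would: the job done as asked, in the order asked, and still so for the second after the job is handed in, with the robot touching nothing.
It also fails if it takes over 59 s, if anything falls off the work surface, if the arm or the gripper's body presses on something with over 40 N, if the wrist force passes 120 N, or if a joint passes its speed limit or range.

## Working session

There is one attempt and no reset: what is moved stays moved. The work goes in short steps, Python scripts to look and compute and a shell command to move; the robot and the scene stay as the last step left them, time stands still between calls to the robot, and variables do not carry over. Pictures are saved under pics/ and viewed, about 8 in all and at most 12, crops included, and the job is handed in when it is done.

```bash
mkdir -p pics
cat > h.py <<'E'
import numpy as np, cv2
from plant import robot
def cam(n,save=None):
    i=robot.camera_info(n); im,d=robot.read_camera(n)
    if save: cv2.imwrite('pics/'+save+'.png',im[:,:,::-1])
    return i,im,d
def pts(i,d):
    f=192/np.tan(np.radians(i['vertical_fov'])/2)
    v,u=np.mgrid[0:d.shape[0],0:d.shape[1]]
    P=np.stack([(u-i['cx'])/f*d,-(v-i['cy'])/f*d,-d],-1)
    T=np.array(i['cam_to_world']); W=P@T[:3,:3].T+T[:3,3]; W[d==0]=np.nan; return W
E
python3 - <<'E'
from h import *
import pickle
for n in ['scene','side']:
    i,im,d=cam(n,n+'0'); print({k:(np.round(v,3).tolist()) for k,v in i.items() if k!='name' and not isinstance(v,str)}, i.keys())
    pickle.dump((i,im,d),open(n+'0.pkl','wb'))
s=robot.read_state(); print(s)
E
python3 -c "
import cv2,numpy as np
cv2.imwrite('pics/both0.png',np.hstack([cv2.imread('pics/scene0.png'),cv2.imread('pics/side0.png')])[:, :])"
```

```text
{'vertical_fov': 49.573, 'cx': 255.537, 'cy': 191.437, 'cam_to_world': [[0.557, 0.619, -0.554, -0.147], [-0.83, 0.41, -0.378, -0.484], [-0.007, 0.67, 0.742, 0.963], [0.0, 0.0, 0.0, 1.0]]} dict_keys(['vertical_fov', 'cx', 'cy', 'cam_to_world'])
{'vertical_fov': 55.731, 'cx': 264.044, 'cy': 194.387, 'cam_to_world': [[0.987, 0.099, -0.126, 0.369], [-0.16, 0.612, -0.775, -0.979], [0.001, 0.785, 0.62, 0.829], [0.0, 0.0, 0.0, 1.0]]} dict_keys(['vertical_fov', 'cx', 'cy', 'cam_to_world'])
{'t': 0.1, 'q': array([ 1.16458718e+00,  1.31100832e-01,  1.48915747e+00, -1.75818164e-05,
        1.52302548e+00, -8.54103310e-02]), 'dq': array([ 1.43419147e-03, -1.47111124e-03, -4.26783132e-03, -1.13756325e-03,
        4.66707176e-05, -1.65840262e-03]), 'joint_torque': array([ 1.39956959e-03, -5.61339927e+01, -4.93099809e+01,  7.70301372e-02,
        2.89833045e-02, -4.02786941e-05]), 'tool_pos': array([0.18897958, 0.5689138 , 0.21769038]), 'orientation': array([-5.01687118e-01, -3.10087557e+00,  2.58295550e-03]), 'force': array([-1.04187064,  0.88094266, -0.21435305]), 'wrist_torque': array([ 0.03141678, -0.0062765 , -0.04066132]), 'opening': 0.09322574527189607}
```

View pics/scene0.png

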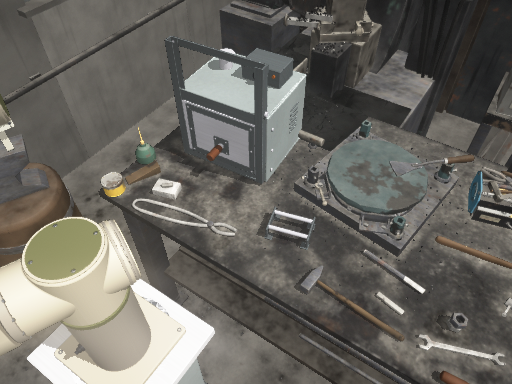

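View pics/side0.png

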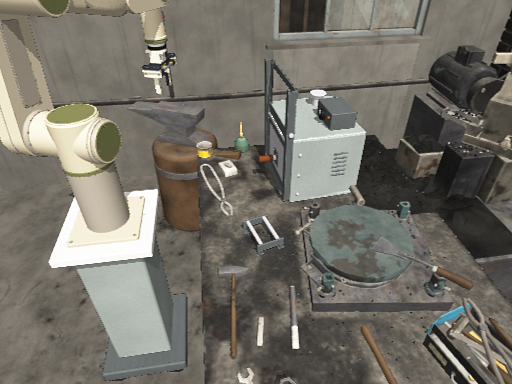

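The scene view shows the oven with the door handle at (215,153) and the stand at (290,226). In the side view they are at (265,158) and (264,234). The tongs lie near the oven, and the hammer and chisel are to the right.

Run:
```python
from h import *
import pickle
i,im,d=pickle.load(open('scene0.pkl','rb')); W=pts(i,d)
hsv=cv2.cvtColor(im,cv2.COLOR_RGB2HSV)
# door plane
m=np.zeros(d.shape,bool); m[100:180,180:262]=1
P=W[m]; 
def at(u,v): return np.round(np.nanmedian(W[v-1:v+2,u-1:u+2].reshape(-1,3),0),3)
for u,v in [(200,125),(240,140),(235,165),(200,140),(215,153),(260,70),(168,45),(215,75),(280,100),(245,172),(180,60),(262,150),(235,72)]: print((u,v),at(u,v))
# plane fit on door
D=W[110:175,190:255].reshape(-1,3); D=D[~np.isnan(D[:,0])]
best=0
rng=np.random.default_rng(0)
for _ in range(500):
    a=D[rng.choice(len(D),3)];n=np.cross(a[1]-a[0],a[2]-a[0])
    if np.linalg.norm(n)<1e-6: continue
    n/=np.linalg.norm(n);k=abs((D-a[0])@n)<.003
    if k.sum()>best: best=k.sum();K=k
c=D[K].mean(0);n=np.linalg.svd(D[K]-c)[2][2];n*=np.sign(n[0]); print('plane',c,n,best,len(D),'yaw',np.degrees(np.arctan2(n[1],n[0])))
hm=(hsv[...,0]<14)&(hsv[...,1]>110)&(hsv[...,2]>50); hm[:140]=0;hm[165:]=0;hm[:,:200]=0;hm[:,228:]=0
H=W[hm];H=H[~np.isnan(H[:,0])];print('handle',len(H),np.median(H,0),H.min(0),H.max(0), 'dist', np.percentile((H-c)@n,[2,50,98]))
sm=(W[...,2]>.030)&(W[...,2]<.05); sm[:195]=0;sm[250:]=0;sm[:,:255]=0;sm[:,325:]=0
S=W[sm];print('stand',len(S),cv2.minAreaRect((S[:,:2]*1000).astype(np.float32)),np.percentile(S[:,2],[5,50,95]))
for n_,(i,im,d) in {'side':pickle.load(open('side0.pkl','rb'))}.items():
    W2=pts(i,d); sm=(W2[...,2]>.030)&(W2[...,2]<.05); sm[:205]=0;sm[260:]=0;sm[:,:235]=0;sm[:,295:]=0
    S=W2[sm];print('stand',len(S),cv2.minAreaRect((S[:,:2]*1000).astype(np.float32)),np.percentile(S[:,2],[5,50,95]))
    hsv=cv2.cvtColor(im,cv2.COLOR_RGB2HSV);hm=(hsv[...,0]<14)&(hsv[...,1]>110)&(hsv[...,2]>50);hm[:145]=0;hm[170:]=0;hm[:,:250]=0;hm[:,285:]=0
    H=W2[hm];print('handle',len(H),np.nanmedian(H,0),np.nanmin(H,0),np.nanmax(H,0))
big=cv2.resize(cv2.cvtColor(im,cv2.COLOR_RGB2BGR)[50:270,190:390],None,fx=2.7,fy=2.7,interpolation=cv2.INTER_CUBIC)
i,im,d=pickle.load(open('scene0.pkl','rb'))
big=cv2.resize(cv2.cvtColor(im,cv2.COLOR_RGB2BGR)[30:250,100:340],None,fx=2.7,fy=2.7,interpolation=cv2.INTER_CUBIC)
cv2.imwrite('pics/crop0.png',big)
```

```text
(200, 125) [0.594 0.226 0.15 ]
(240, 140) [0.605 0.084 0.149]
(235, 165) [0.599 0.104 0.04 ]
(200, 140) [0.591 0.233 0.087]
(215, 153) [0.551 0.141 0.109]
(260, 70) [0.598 0.009 0.413]
(168, 45) [0.579 0.289 0.404]
(215, 75) [0.711 0.25  0.256]
(280, 100) [0.713 0.015 0.255]
(245, 172) [0.598 0.064 0.033]
(180, 60) [0.604 0.282 0.347]
(262, 150) [0.6   0.005 0.151]
(235, 72) [0.758 0.205 0.258]
plane [0.59787066 0.14574969 0.12499618] [ 0.99781926  0.06500358 -0.01145655] 2430 4204 yaw 3.727303501144056
handle 120 [0.55098557 0.14408045 0.1101634 ] [0.52734158 0.13489914 0.09200439] [0.58583001 0.15952215 0.11710053] dist [-0.06755752 -0.04677849 -0.0137138 ]
stand 503 ((537.0872802734375, -152.37588500976562), (176.218994140625, 124.2256088256836), 12.156993865966797) [0.0328312  0.03951098 0.04439182]
stand 350 ((497.6510009765625, -163.18072509765625), (87.2306137084961, 125.04177856445312), 14.457173347473145) [0.03144645 0.03675094 0.04016312]
handle 95 [0.5555092  0.13936432 0.10431932] [ 0.53287674  0.13162216 -0.00688475] [0.58180347 0.33718536 0.11285299]
```

View pics/crop0.png

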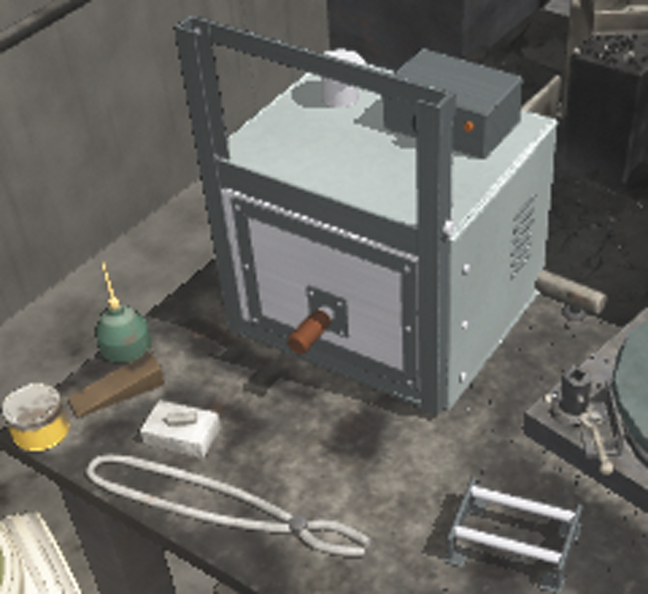

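```bash
cat >> h.py <<'E'
from scipy.spatial.transform import Rotation as R
def ori(yaw,pitch):  # deg; pitch below horizontal; tool y to the left
    y,p=np.radians([yaw,pitch]); f=np.array([np.cos(y),np.sin(y),0]); u=np.array([0,0,1.])
    z=np.cos(p)*f-np.sin(p)*u; Y=np.cross(u,f); return R.from_matrix(np.stack([np.cross(Y,z),Y,z],1))
def go(target,yaw,pitch,grasp=True):
    """tool-frame rotation to do, then translation (mm) in new frame; target = grasp point or TCP"""
    s=robot.read_state(); R0=R.from_rotvec(s['orientation']); R1=ori(yaw,pitch)
    t=np.array(target)+(0.019*R1.apply([0,0,1]) if grasp else 0); d=t-s['tool_pos']
    print('t',round(s['t'],2),'rot',np.round((R0.inv()*R1).as_rotvec(),3),'then mm',np.round(R1.inv().apply(d)*1e3,1),'| now-frame mm',np.round(R0.inv().apply(d)*1e3,1),'F',np.round(s['force'],1),'open',round(s['opening'],4))
def st():
    s=robot.read_state(); M=R.from_rotvec(s['orientation']).as_matrix()
    z=M[:,2]; print('t',round(s['t'],2),'tcp',np.round(s['tool_pos'],4),'grasp',np.round(s['tool_pos']-.019*z,4),'yaw/pitch',np.round(np.degrees([np.arctan2(M[1,1],M[0,1])-np.pi/2,np.arcsin(-z[2])]),1),'F',np.round(s['force'],1),'q',np.round(s['q'],2),'open',round(s['opening'],4))
E
python3 -c "
from h import *
go([.42,.135,.26],0,89.9,False)"
```

```text
t 0.1 rot [-0.002 -0.002 -0.321] then mm [-231.1 -433.9  -41.9] | now-frame mm [-356.1 -339.   -41.8] F [-1.   0.9 -0.2] open 0.0932
```

```bash
python3 -m pendant '[{"translation":[-36,-34,-4],"twist":[0,0,0],"grip":1},{"translation":[-36,-34,-4],"twist":[0,0,0],"grip":1},{"translation":[-36,-34,-4],"twist":[0,0,0],"grip":1},{"translation":[-36,-34,-4],"twist":[0,0,0],"grip":1},{"translation":[-36,-34,-4],"twist":[0,0,0],"grip":1},{"translation":[-36,-34,-4],"twist":[0,0,0],"grip":1},{"translation":[-36,-34,-4],"twist":[0,0,0],"grip":1},{"translation":[-36,-34,-4],"twist":[0,0,0],"grip":1},{"translation":[-36,-34,-4],"twist":[0,0,0],"grip":1},{"translation":[-36,-34,-4],"twist":[0,0,0],"grip":1}]' 40; python3 -c "
from h import *
st();go([.45,.135,.2],3.7,30,False)"
```

```text
t: 1.1
tool_pos: [0.4214, 0.129, 0.2524]
orientation: [-0.484, -3.099, 0.016]
force: [-0.2, 0.6, -0.8]
opening: 0.0929
t 1.1 tcp [0.4214 0.129  0.2524] grasp [0.4215 0.1292 0.2714] yaw/pitch [-17.7  89.3] F [-0.2  0.6 -0.8] q [ 0.19 -0.31  1.85 -0.01  1.62 -1.07] open 0.0929
t 1.1 rot [-0.205 -1.04  -0.334] then mm [30.9  4.2 51.3] | now-frame mm [-25.6  15.   52.1] F [-0.2  0.6 -0.8] open 0.0929
```

```bash
python3 -m pendant '[{"translation":[0,0,0],"twist":[-0.0205,-0.104,-0.0334],"grip":1},{"translation":[0,0,0],"twist":[-0.0205,-0.104,-0.0334],"grip":1},{"translation":[0,0,0],"twist":[-0.0205,-0.104,-0.0334],"grip":1},{"translation":[0,0,0],"twist":[-0.0205,-0.104,-0.0334],"grip":1},{"translation":[0,0,0],"twist":[-0.0205,-0.104,-0.0334],"grip":1},{"translation":[0,0,0],"twist":[-0.0205,-0.104,-0.0334],"grip":1},{"translation":[0,0,0],"twist":[-0.0205,-0.104,-0.0334],"grip":1},{"translation":[0,0,0],"twist":[-0.0205,-0.104,-0.0334],"grip":1},{"translation":[0,0,0],"twist":[-0.0205,-0.104,-0.0334],"grip":1},{"translation":[0,0,0],"twist":[-0.0205,-0.104,-0.0334],"grip":1}]'
python3 - <<'E'
from h import *
import pickle
st();r=cam('wrist','w1');pickle.dump(r,open('w1.pkl','wb'))
i=r[0];print(np.round(i['cam_to_world'],3),i['vertical_fov'])
go([.48,.135,.1],3.7,30)
E
```

```text
t: 2.1
tool_pos: [0.5053, 0.1812, 0.2602]
orientation: [-0.045, 2.156, -0.053]
force: [0.4, -1.4, 0.1]
opening: 0.0927
t 2.1 tcp [0.5053 0.1812 0.2602] grasp [0.4895 0.1816 0.2707] yaw/pitch [ 0.7 33.6] F [ 0.4 -1.4  0.1] q [ 0.59 -0.89  2.5  -0.74  0.79 -0.7 ] open 0.0927
[[-0.011 -0.318 -0.948  0.329]
 [ 0.998 -0.057  0.007  0.181]
 [-0.056 -0.946  0.318  0.293]
 [ 0.     0.     0.     1.   ]] 65.28157299758834
t 2.15 rot [-0.072 -0.059  0.022] then mm [155.6 -45.4  75.1] | now-frame mm [151.7 -36.2  87.1] F [0.8 0.6 1.1] open 0.0927
```

View pics/w1.png

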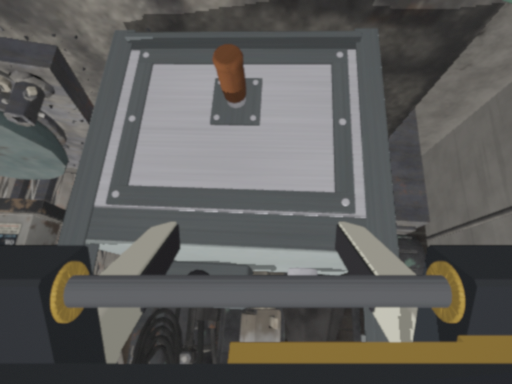

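The wrist view shows the closed door with its wooden handle at (230,75). The base joints hit their limits at this shallow pitch, so I will grip the handle at a steeper one.

Run:
```python
from h import *
import pickle
i,im,d=pickle.load(open('w1.pkl','rb')); W=pts(i,d)
hsv=cv2.cvtColor(im,cv2.COLOR_RGB2HSV)
D=W[70:185,140:335].reshape(-1,3); D=D[~np.isnan(D[:,0])]
k=abs(D[:,0]-np.median(D[:,0]))<.02;D=D[k]
for _ in range(3):
    c=D.mean(0);n=np.linalg.svd(D-c,full_matrices=0)[2][2];n*=np.sign(n[0]);D=D[abs((D-c)@n)<.003]
yaw=np.arctan2(n[1],n[0]);print('c',c,'n',n,'yaw',np.degrees(yaw),len(D))
hm=(hsv[...,0]<14)&(hsv[...,1]>110)&(hsv[...,2]>40);hm[130:]=0;hm[:,:205]=0;hm[:,260:]=0
H=W[hm];H=H[~np.isnan(H[:,0])];
dist=(H-c)@n; lat=(H-c)@np.array([-np.sin(yaw),np.cos(yaw),0])
for a in range(-65,-10,10):
    q=(dist>a/1e3)&(dist<=(a+10)/1e3)
    if q.sum(): print(a,q.sum(),'lat',np.round([lat[q].min(),lat[q].max()],4),'z',np.round([H[q,2].min(),H[q,2].max()],4), np.round(H[q].mean(0),4))
# guides outer edges at row 150
for r in (100,150,190):
    print(r,[(u,np.round(W[r,u],3).tolist()) for u in range(70,410,5) if W[r,u,0]>.5 and W[r,u,0]<.66][::60//8])
m=(abs((W-c)@n+.0)<.03)&(W[...,2]>.05)&(W[...,2]<.22)
G=W[m];l=(G-c)@np.array([-np.sin(yaw),np.cos(yaw),0]);print('lat ext',np.percentile(l,[.3,99.7]))
```

```text
c [0.60122491 0.15382653 0.13336507] n [ 0.99749661  0.07066727 -0.00257877] yaw 4.05232745507501 20843
-65 218 lat [-0.0151  0.0097] z [0.0984 0.115 ] [0.5402 0.1489 0.1114]
-55 194 lat [-0.0126  0.0093] z [0.1045 0.1142] [0.5512 0.1498 0.1113]
-45 168 lat [-0.0127  0.0094] z [0.104  0.1144] [0.5611 0.1508 0.1115]
-35 151 lat [-0.0125  0.0093] z [0.1052 0.1145] [0.5712 0.1513 0.1113]
-25 91 lat [-0.0102  0.0083] z [0.1057 0.1135] [0.5806 0.1521 0.1112]
100 [(100, [0.601, 0.007, 0.109]), (135, [0.607, 0.041, 0.102]), (170, [0.606, 0.079, 0.1]), (205, [0.604, 0.117, 0.1]), (240, [0.585, 0.156, 0.111]), (275, [0.598, 0.192, 0.099]), (310, [0.598, 0.229, 0.097]), (345, [0.589, 0.263, 0.101]), (380, [0.582, 0.296, 0.104])]
150 [(85, [0.601, 0.005, 0.168]), (120, [0.607, 0.037, 0.163]), (155, [0.607, 0.072, 0.16]), (190, [0.605, 0.108, 0.159]), (225, [0.602, 0.144, 0.159]), (260, [0.6, 0.179, 0.158]), (295, [0.597, 0.214, 0.157]), (330, [0.594, 0.248, 0.156]), (365, [0.583, 0.278, 0.16])]
190 [(75, [0.602, 0.005, 0.21]), (110, [0.606, 0.036, 0.206]), (145, [0.606, 0.07, 0.205]), (180, [0.601, 0.105, 0.204]), (215, [0.599, 0.139, 0.203]), (250, [0.598, 0.172, 0.201]), (285, [0.597, 0.205, 0.199]), (320, [0.595, 0.238, 0.198]), (355, [0.594, 0.27, 0.197]), (390, [0.581, 0.298, 0.199])]
lat ext [-0.15151534  0.14641918]
```

```bash
python3 -c "
from h import *
go([.5644,.1492,.101],4,55)
R1=ori(4,55); print(R1.as_matrix())"
```

```text
t 2.15 rot [-0.08   0.377  0.002] then mm [ 47.1 -37.  183.5] | now-frame mm [112.  -23.2 155.6] F [0.8 0.6 1.1] open 0.0927
[[-0.81715663 -0.06975647  0.57217923]
 [-0.05714116  0.99756405  0.04001067]
 [-0.57357644  0.         -0.81915204]]
```

```bash
python3 -m pendant '[{"translation":[0,0,0],"twist":[-0.02,0.094,0],"grip":1},{"translation":[0,0,0],"twist":[-0.02,0.094,0],"grip":1},{"translation":[0,0,0],"twist":[-0.02,0.094,0],"grip":1},{"translation":[0,0,0],"twist":[-0.02,0.094,0],"grip":1},{"translation":[8,-6,10],"twist":[0,0,0],"grip":1},{"translation":[8,-6,14],"twist":[0,0,0],"grip":1},{"translation":[8,-6,14],"twist":[0,0,0],"grip":1},{"translation":[8,-6,14],"twist":[0,0,0],"grip":1},{"translation":[8,-6,14],"twist":[0,0,0],"grip":1},{"translation":[8,-6,14],"twist":[0,0,0],"grip":1}]' 40; python3 -c "
from h import *
st();go([.5644,.1492,.101],4,55)"
```

```text
t: 3.15
tool_pos: [0.5053, 0.1451, 0.1524]
orientation: [-0.096, 2.552, 0.033]
force: [-0.2, 0.7, 0.6]
opening: 0.093
t 3.15 tcp [0.5053 0.1451 0.1524] grasp [0.4948 0.1443 0.1682] yaw/pitch [ 4.4 56.3] F [-0.2  0.7  0.6] q [ 0.25 -0.63  2.36 -0.13  0.83 -1.34] open 0.093
t 3.15 rot [ 0.006 -0.023  0.004] then mm [-19.   -0.1  95.1] | now-frame mm [-21.2  -0.7  94.6] F [-0.2  0.7  0.6] open 0.093
```

```bash
python3 -m pendant '[{"translation":[-3,0,14],"twist":[0.006,-0.023,0.004],"grip":1},{"translation":[-3,0,14],"twist":[0,0,0],"grip":1},{"translation":[-3,0,14],"twist":[0,0,0],"grip":1},{"translation":[-3,0,14],"twist":[0,0,0],"grip":1},{"translation":[-3,0,14],"twist":[0,0,0],"grip":1},{"translation":[-3,0,14],"twist":[0,0,0],"grip":1},{"translation":[-1,0,8],"twist":[0,0,0],"grip":1},{"translation":[0,0,3],"twist":[0,0,0],"grip":1},{"translation":[0,0,0],"twist":[0,0,0],"grip":1},{"translation":[0,0,0],"twist":[0,0,0],"grip":1}]' 40; python3 -c "
from h import *
st();go([.5644,.1492,.101],4,55)"
```

```text
t: 4.15
tool_pos: [0.5552, 0.143, 0.0566]
orientation: [-0.086, 2.544, 0.018]
force: [0.3, -0.3, 0.6]
opening: 0.0932
t 4.15 tcp [0.5552 0.143  0.0566] grasp [0.5445 0.1424 0.0723] yaw/pitch [ 3.8 55.9] F [ 0.3 -0.3  0.6] q [ 0.22 -0.28  2.32 -0.19  0.52 -1.28] open 0.0932
t 4.15 rot [-0.007 -0.015  0.   ] then mm [-33.4   5.5 -11.9] | now-frame mm [-33.2   5.4 -12.4] F [ 0.3 -0.3  0.6] open 0.0932
```

```bash
python3 -m pendant '[{"translation":[-8,1,-3],"twist":[0,-0.015,0],"grip":1},{"translation":[-8,1,-3],"twist":[0,0,0],"grip":1},{"translation":[-8,1,-3],"twist":[0,0,0],"grip":1},{"translation":[-8,1,-3],"twist":[0,0,0],"grip":1},{"translation":[-4,1,0],"twist":[0,0,0],"grip":1},{"translation":[0,0,0],"twist":[0,0,0],"grip":1},{"translation":[0,0,0],"twist":[0,0,0],"grip":1},{"translation":[0,0,0],"twist":[0,0,0],"grip":1},{"translation":[0,0,0],"twist":[0,0,0],"grip":1},{"translation":[0,0,0],"twist":[0,0,0],"grip":1}]' 40; python3 -c "
from h import *
st();go([.5644,.1492,.101],4,55)"
```

```text
t: 5.15
tool_pos: [0.5802, 0.1508, 0.0925]
orientation: [-0.086, 2.523, 0.02]
force: [0.6, 0.3, 0.4]
opening: 0.0928
t 5.15 tcp [0.5802 0.1508 0.0925] grasp [0.5693 0.1502 0.108 ] yaw/pitch [ 3.8 54.7] F [0.6 0.3 0.4] q [ 0.23 -0.28  2.25 -0.19  0.57 -1.28] open 0.0928
t 5.15 rot [-0.007  0.006  0.   ] then mm [ 8.2 -0.5  2.9] | now-frame mm [ 8.2 -0.5  2.9] F [0.6 0.3 0.4] open 0.0928
```

```bash
python3 -m pendant '[{"translation":[4,0,1.5],"twist":[0,0,0],"grip":1},{"translation":[3,0,1],"twist":[0,0,0],"grip":1},{"translation":[0,0,0],"twist":[0,0,0],"grip":1},{"translation":[0,0,0],"twist":[0,0,0],"grip":-1},{"translation":[0,0,0],"twist":[0,0,0],"grip":-1},{"translation":[0,0,0],"twist":[0,0,0],"grip":-1},{"translation":[0,0,0],"twist":[0,0,0],"grip":-1},{"translation":[0,0,0],"twist":[0,0,0],"grip":-1},{"translation":[0,0,0],"twist":[0,0,0],"grip":-1},{"translation":[0,0,0],"twist":[0,0,0],"grip":-1}]' 50; python3 -c "
from h import *
st();go([.5644,.1492,.101],4,55)"
```

```text
t: 6.15
tool_pos: [0.575, 0.1503, 0.0851]
orientation: [-0.086, 2.525, 0.019]
force: [-0.4, -0.2, -0.7]
opening: 0.0414
t 6.15 tcp [0.575  0.1503 0.0851] grasp [0.564  0.1496 0.1006] yaw/pitch [ 3.8 54.7] F [-0.4 -0.2 -0.7] q [ 0.23 -0.28  2.27 -0.19  0.56 -1.27] open 0.0414
t 6.15 rot [-0.007  0.005  0.   ] then mm [-0.4 -0.3 -0.2] | now-frame mm [-0.4 -0.3 -0.2] F [-0.4 -0.2 -0.7] open 0.0414
```

```bash
python3 -m pendant '[{"translation":[0,0,0],"twist":[0,0,0],"grip":-1},{"translation":[0,0,0],"twist":[0,0,0],"grip":-1},{"translation":[0,0,0],"twist":[0,0,0],"grip":-1},{"translation":[0,0,0],"twist":[0,0,0],"grip":-1},{"translation":[-4,0,-6],"twist":[0,0,0],"grip":-1},{"translation":[-7,0,-10],"twist":[0,0,0],"grip":-1},{"translation":[-7,0,-10],"twist":[0,0,0],"grip":-1},{"translation":[-7,0,-10],"twist":[0,0,0],"grip":-1},{"translation":[-4,0,-6],"twist":[0,0,0],"grip":-1},{"translation":[0,0,0],"twist":[0,0,0],"grip":-1}]' 50; python3 -c "
from h import *
st()
for z in (.14,): go([.564,.1496,.1006+z],3.8,54.7)"
```

```text
t: 7.15
tool_pos: [0.5751, 0.1493, 0.1372]
orientation: [-0.086, 2.524, 0.017]
force: [2.2, -1.0, -3.6]
opening: 0.0241
t 7.15 tcp [0.5751 0.1493 0.1372] grasp [0.5641 0.1487 0.1527] yaw/pitch [ 3.8 54.7] F [ 2.2 -1.  -3.6] q [ 0.23 -0.37  2.23 -0.16  0.68 -1.31] open 0.0241
t 7.15 rot [-0.006  0.     0.004] then mm [-50.7   1.  -71.7] | now-frame mm [-50.8   0.4 -71.7] F [ 2.2 -1.  -3.6] open 0.0241
```

```bash
python3 -m pendant '[{"translation":[-5,0,-7],"twist":[0,0,0],"grip":-1},{"translation":[-5,0,-7],"twist":[0,0,0],"grip":-1},{"translation":[-5,0,-7],"twist":[0,0,0],"grip":-1},{"translation":[-5,0,-7],"twist":[0,0,0],"grip":-1},{"translation":[-5,0,-7],"twist":[0,0,0],"grip":-1},{"translation":[-5,0,-7],"twist":[0,0,0],"grip":-1},{"translation":[-5,0,-7],"twist":[0,0,0],"grip":-1},{"translation":[-5,0,-7],"twist":[0,0,0],"grip":-1},{"translation":[-3,0,-4],"twist":[0,0,0],"grip":-1},{"translation":[-1.2,0,-1.7],"twist":[0,0,0],"grip":-1}]' 50; python3 -c "
from h import *
st()
go([.564,.1496,.1006+.24],3.8,54.7)"
```

```text
t: 8.15
tool_pos: [0.575, 0.1493, 0.2085]
orientation: [-0.087, 2.526, 0.015]
force: [5.4, 0.0, -4.2]
opening: 0.0243
t 8.15 tcp [0.575  0.1493 0.2085] grasp [0.5641 0.1487 0.224 ] yaw/pitch [ 3.8 54.8] F [ 5.4  0.  -4.2] q [ 0.23 -0.45  2.15 -0.14  0.84 -1.35] open 0.0243
t 8.15 rot [-0.007 -0.002  0.005] then mm [-67.4   1.1 -95.2] | now-frame mm [-67.2   0.1 -95.3] F [ 5.4  0.  -4.2] open 0.0243
```

```bash
python3 -m pendant '[{"translation":[-1.7,0,-2],"twist":[0,0,0],"grip":-1},{"translation":[-1.7,0,-2],"twist":[0,0,0],"grip":-1},{"translation":[-1.5,0,-2],"twist":[0,0,0],"grip":-1},{"translation":[-1.5,0,-2],"twist":[0,0,0],"grip":-1},{"translation":[-1.5,0,-2],"twist":[0,0,0],"grip":-1},{"translation":[-1.5,0,-2],"twist":[0,0,0],"grip":-1},{"translation":[-1.5,0,-2],"twist":[0,0,0],"grip":-1},{"translation":[-1.5,0,-2],"twist":[0,0,0],"grip":-1},{"translation":[-1.5,0,-2],"twist":[0,0,0],"grip":-1},{"translation":[-1.5,0,-2],"twist":[0,0,0],"grip":-1}]' 50; python3 -c "
from h import *
st()"
```

```text
t: 9.15
tool_pos: [0.575, 0.1492, 0.2325]
orientation: [-0.088, 2.53, 0.014]
force: [3.1, -0.6, -3.9]
opening: 0.0242
t 9.15 tcp [0.575  0.1492 0.2325] grasp [0.5641 0.1487 0.2481] yaw/pitch [ 3.8 55.1] F [ 3.1 -0.6 -3.9] q [ 0.23 -0.46  2.12 -0.13  0.89 -1.36] open 0.0242
```

```bash
python3 -m pendant '[{"translation":[-0.6,0,-0.8],"twist":[0,0,0],"grip":-1},{"translation":[-0.6,0,-0.8],"twist":[0,0,0],"grip":-1},{"translation":[-0.6,0,-0.8],"twist":[0,0,0],"grip":-1},{"translation":[-0.6,0,-0.8],"twist":[0,0,0],"grip":-1},{"translation":[-0.6,0,-0.8],"twist":[0,0,0],"grip":-1},{"translation":[-0.6,0,-0.8],"twist":[0,0,0],"grip":-1},{"translation":[-0.6,0,-0.8],"twist":[0,0,0],"grip":-1},{"translation":[-0.6,0,-0.8],"twist":[0,0,0],"grip":-1},{"translation":[-0.6,0,-0.8],"twist":[0,0,0],"grip":-1},{"translation":[-0.6,0,-0.8],"twist":[0,0,0],"grip":-1}]' 50; python3 -c "
from h import *
st()"
```

```text
t: 10.15
tool_pos: [0.5749, 0.1492, 0.2429]
orientation: [-0.088, 2.531, 0.014]
force: [1.3, -1.6, -3.8]
opening: 0.0241
t 10.15 tcp [0.5749 0.1492 0.2429] grasp [0.5641 0.1487 0.2584] yaw/pitch [ 3.8 55.1] F [ 1.3 -1.6 -3.8] q [ 0.23 -0.47  2.1  -0.13  0.91 -1.36] open 0.0241
```

Lift is 0.158 m and the force is still only the door's weight. I'll continue in 10 mm calls.

```bash
python3 -m pendant '[{"translation":[-0.6,0,-0.8],"twist":[0,0,0],"grip":-1},{"translation":[-0.6,0,-0.8],"twist":[0,0,0],"grip":-1},{"translation":[-0.6,0,-0.8],"twist":[0,0,0],"grip":-1},{"translation":[-0.6,0,-0.8],"twist":[0,0,0],"grip":-1},{"translation":[-0.6,0,-0.8],"twist":[0,0,0],"grip":-1},{"translation":[-0.6,0,-0.8],"twist":[0,0,0],"grip":-1},{"translation":[-0.6,0,-0.8],"twist":[0,0,0],"grip":-1},{"translation":[-0.6,0,-0.8],"twist":[0,0,0],"grip":-1},{"translation":[-0.6,0,-0.8],"twist":[0,0,0],"grip":-1},{"translation":[-0.6,0,-0.8],"twist":[0,0,0],"grip":-1}]' 50; python3 -c "
from h import *
st()"
```

```text
t: 11.15
tool_pos: [0.575, 0.1492, 0.2533]
orientation: [-0.088, 2.532, 0.014]
force: [1.3, -2.1, -3.2]
opening: 0.0241
t 11.15 tcp [0.575  0.1492 0.2533] grasp [0.5641 0.1487 0.2689] yaw/pitch [ 3.8 55.2] F [ 1.3 -2.1 -3.2] q [ 0.23 -0.47  2.08 -0.13  0.94 -1.36] open 0.0241
```

```bash
python3 -m pendant '[{"translation":[-0.6,0,-0.8],"twist":[0,0,0],"grip":-1},{"translation":[-0.6,0,-0.8],"twist":[0,0,0],"grip":-1},{"translation":[-0.6,0,-0.8],"twist":[0,0,0],"grip":-1},{"translation":[-0.6,0,-0.8],"twist":[0,0,0],"grip":-1},{"translation":[-0.6,0,-0.8],"twist":[0,0,0],"grip":-1},{"translation":[-0.6,0,-0.8],"twist":[0,0,0],"grip":-1},{"translation":[-0.6,0,-0.8],"twist":[0,0,0],"grip":-1},{"translation":[-0.6,0,-0.8],"twist":[0,0,0],"grip":-1},{"translation":[-0.6,0,-0.8],"twist":[0,0,0],"grip":-1},{"translation":[-0.6,0,-0.8],"twist":[0,0,0],"grip":-1}]' 50; python3 -c "
from h import *
st()"
```

```text
t: 12.15
tool_pos: [0.5749, 0.1492, 0.2636]
orientation: [-0.088, 2.534, 0.013]
force: [0.6, -2.7, -3.7]
opening: 0.0244
t 12.15 tcp [0.5749 0.1492 0.2636] grasp [0.5641 0.1487 0.2792] yaw/pitch [ 3.8 55.3] F [ 0.6 -2.7 -3.7] q [ 0.23 -0.48  2.07 -0.13  0.96 -1.37] open 0.0244
```

```bash
python3 -m pendant '[{"translation":[-0.6,-0.1,-0.8],"twist":[0,0,0],"grip":-1},{"translation":[-0.6,-0.1,-0.8],"twist":[0,0,0],"grip":-1},{"translation":[-0.6,0,-0.8],"twist":[0,0,0],"grip":-1},{"translation":[-0.6,0,-0.8],"twist":[0,0,0],"grip":-1},{"translation":[-0.6,0,-0.8],"twist":[0,0,0],"grip":-1},{"translation":[-0.6,0,-0.8],"twist":[0,0,0],"grip":-1},{"translation":[-0.6,0,-0.8],"twist":[0,0,0],"grip":-1},{"translation":[-0.6,0,-0.8],"twist":[0,0,0],"grip":-1},{"translation":[-0.6,0,-0.8],"twist":[0,0,0],"grip":-1},{"translation":[-0.6,0,-0.8],"twist":[0,0,0],"grip":-1}]' 50; python3 -c "
from h import *
st()"
```

```text
t: 13.15
tool_pos: [0.5748, 0.1492, 0.2672]
orientation: [-0.088, 2.54, 0.013]
force: [7.2, 0.4, -9.7]
opening: 0.0238
t 13.15 tcp [0.5748 0.1492 0.2672] grasp [0.564  0.1487 0.2829] yaw/pitch [ 3.8 55.6] F [ 7.2  0.4 -9.7] q [ 0.23 -0.47  2.06 -0.12  0.97 -1.37] open 0.0238
```

```bash
python3 -m pendant '[{"translation":[-1.5,0,-1.5],"twist":[0,0,0],"grip":-1},{"translation":[-2,0,-2],"twist":[0,0,0],"grip":-1},{"translation":[-2,0,-2.5],"twist":[0,0,0],"grip":-1},{"translation":[-2,0,-2.5],"twist":[0,0,0],"grip":-1},{"translation":[-2,0,-2.5],"twist":[0,0,0],"grip":-1},{"translation":[-2,0,-2.5],"twist":[0,0,0],"grip":-1},{"translation":[-2,0,-2.5],"twist":[0,0,0],"grip":-1},{"translation":[-2,0,-2.5],"twist":[0,0,0],"grip":-1},{"translation":[-2,0,-2.5],"twist":[0,0,0],"grip":-1},{"translation":[-2,0,-2.5],"twist":[0,0,0],"grip":-1}]' 50; python3 -c "
from h import *
st()"
```

```text
t: 14.15
tool_pos: [0.5745, 0.1492, 0.2835]
orientation: [-0.089, 2.558, 0.011]
force: [3.5, -1.9, -7.6]
opening: 0.0242
t 14.15 tcp [0.5745 0.1492 0.2835] grasp [0.5641 0.1487 0.2994] yaw/pitch [ 3.8 56.7] F [ 3.5 -1.9 -7.6] q [ 0.23 -0.46  2.01 -0.12  1.02 -1.38] open 0.0242
```

```bash
python3 -m pendant '[{"translation":[0,0,0],"twist":[0,0,0],"grip":-1},{"translation":[0,0,0],"twist":[0,0,0],"grip":-1},{"translation":[0,0,0],"twist":[0,0,0],"grip":-1},{"translation":[0,0,0],"twist":[0,0,0],"grip":-1},{"translation":[0,0,0],"twist":[0,0,0],"grip":-1},{"translation":[0,0,0],"twist":[0,0,0],"grip":-1},{"translation":[0,0,0],"twist":[0,0,0],"grip":-1},{"translation":[0,0,0],"twist":[0,0,0],"grip":-1},{"translation":[0,0,0],"twist":[0,0,0],"grip":-1},{"translation":[0,0,0],"twist":[0,0,0],"grip":-1}]' 50
python3 - <<'E'
from h import *
st()
i,im,d=cam('scene','s2');W=pts(i,d)
hsv=cv2.cvtColor(im,cv2.COLOR_RGB2HSV)
cv2.imwrite('pics/s2c.png',cv2.resize(im[30:210,150:340,::-1],None,fx=3,fy=3,interpolation=cv2.INTER_CUBIC))
E
```

```text
t: 15.15
tool_pos: [0.5746, 0.1492, 0.285]
orientation: [-0.089, 2.557, 0.011]
force: [-0.1, -1.5, -5.6]
opening: 0.0242
t 15.15 tcp [0.5746 0.1492 0.285 ] grasp [0.5641 0.1487 0.3008] yaw/pitch [ 3.8 56.6] F [-0.1 -1.5 -5.6] q [ 0.23 -0.47  2.01 -0.12  1.02 -1.38] open 0.0242
```

View pics/s2c.png

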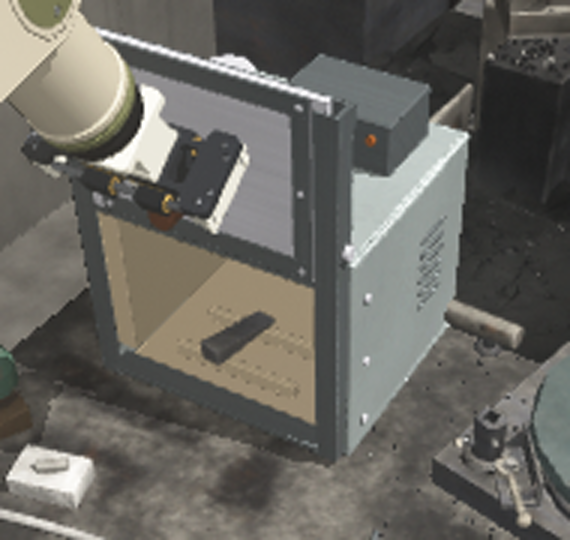

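The door is open above the mouth. The wedge is visible on the ridges at about crop (238,337), thick end towards the door. Next I unload the grip a little to check that the brake holds.

```bash
python3 -m pendant '[{"translation":[0.3,0,0.4],"twist":[0,0,0],"grip":-1},{"translation":[0.3,0,0.4],"twist":[0,0,0],"grip":-1},{"translation":[0.3,0,0.4],"twist":[0,0,0],"grip":-1},{"translation":[0,0,0],"twist":[0,0,0],"grip":-1},{"translation":[0,0,0],"twist":[0,0,0],"grip":-1},{"translation":[0,0,0],"twist":[0,0,0],"grip":-1},{"translation":[0,0,0],"twist":[0,0,0],"grip":-1},{"translation":[0,0,0],"twist":[0,0,0],"grip":-1},{"translation":[0,0,0],"twist":[0,0,0],"grip":-1},{"translation":[0.3,0,0.4],"twist":[0,0,0],"grip":-1}]' 50; python3 -c "
from h import *
st()"
python3 - <<'E'
from h import *
i,im,d=cam('scene','s3');W=pts(i,d)
# wedge: dark pixels in mouth region; full-image coords: crop/3+(150,30)
g=cv2.cvtColor(im,cv2.COLOR_RGB2GRAY);m=np.zeros(g.shape,np.uint8);m[130:152,214:244]=(g[130:152,214:244]<85)*255
n,l,s,c=cv2.connectedComponentsWithStats(m);k=1+np.argmax(s[1:,4]);P=W[l==k];P=P[~np.isnan(P[:,0])]
print(s[k],len(P),np.median(P,0),P.min(0),P.max(0))
o=np.array([.6013,.1518,0]);y=np.radians(4);Rz=np.array([[np.cos(y),np.sin(y),0],[-np.sin(y),np.cos(y),0],[0,0,1]])
Q=(P-o)@Rz.T;print('oven frame',Q.min(0),Q.max(0));print(cv2.minAreaRect((Q[Q[:,2]>.05][:,:2]*1e3).astype(np.float32)))
for x in range(10,130,10):
    a=Q[(Q[:,0]>x/1e3)&(Q[:,0]<x/1e3+.01)]
    if len(a):print(x,len(a),np.round([a[:,1].min(),a[:,1].max(),a[:,2].min(),a[:,2].max()],3))
E
```

```text
t: 16.2
tool_pos: [0.5747, 0.1492, 0.2847]
orientation: [-0.089, 2.555, 0.011]
force: [-5.9, -3.3, 0.7]
opening: 0.0242
t 16.2 tcp [0.5747 0.1492 0.2847] grasp [0.5642 0.1487 0.3005] yaw/pitch [ 3.8 56.5] F [-5.9 -3.3  0.7] q [ 0.23 -0.47  2.01 -0.12  1.02 -1.38] open 0.0242
[217 134  24  17 181] 180 [0.65359008 0.17125725 0.06144088] [0.61533868 0.15773268 0.04812776] [0.71219784 0.19017905 0.07645245]
oven frame [ 0.01610759 -0.00080649  0.04812776] [0.11179481 0.03695591 0.07645245]
((63.13174819946289, 18.376100540161133), (29.984233856201172, 95.95223999023438), 83.04683685302734)
10 15 [0.016 0.033 0.056 0.076]
20 26 [0.011 0.037 0.051 0.073]
30 19 [0.007 0.035 0.055 0.071]
40 25 [0.008 0.034 0.053 0.069]
50 18 [0.006 0.032 0.051 0.067]
60 16 [0.006 0.033 0.052 0.065]
70 16 [0.003 0.028 0.055 0.063]
80 17 [0.002 0.028 0.048 0.061]
90 13 [-0.001  0.024  0.052  0.061]
100 13 [0.001 0.022 0.053 0.06 ]
110 2 [0.009 0.021 0.05  0.054]
```

The brake holds: the vertical force fell to about 0 and the door did not move. Now I release and back off along the tool axis.

```bash
python3 -m pendant '[{"translation":[0,0,0],"twist":[0,0,0],"grip":1},{"translation":[0,0,0],"twist":[0,0,0],"grip":1},{"translation":[0,0,0],"twist":[0,0,0],"grip":1},{"translation":[0,0,0],"twist":[0,0,0],"grip":1},{"translation":[0,0,0],"twist":[0,0,0],"grip":1},{"translation":[0,0,-5],"twist":[0,0,0],"grip":1},{"translation":[0,0,-20],"twist":[0,0,0],"grip":1},{"translation":[0,0,-25],"twist":[0,0,0],"grip":1},{"translation":[0,0,-25],"twist":[0,0,0],"grip":1},{"translation":[0,0,-15],"twist":[0,0,0],"grip":1}]' 50
python3 - <<'E'
from h import *
st()
i,im,d=cam('scene','s4'); a=cv2.imread('pics/s3.png')[:,:,::-1]
hsv=cv2.cvtColor(im,cv2.COLOR_RGB2HSV);W=pts(i,d)
# door lower edge + handle via depth: door plane points
o=np.array([.6013,.1518,0]);y=np.radians(4);Rz=np.array([[np.cos(y),np.sin(y),0],[-np.sin(y),np.cos(y),0],[0,0,1]])
Q=(W-o)@Rz.T;m=(abs(Q[...,0])<.012)&(abs(Q[...,1]+.06)<.04)&(Q[...,2]>.05)
print('door z range',np.percentile(Q[m][:,2],[0.5,99.5]))
go([.49,.165,.17],-4,50,False)
E
```

```text
t: 17.25
tool_pos: [0.5238, 0.1473, 0.3633]
orientation: [-0.089, 2.553, 0.013]
force: [-0.6, 1.0, 0.6]
opening: 0.0929
t 17.25 tcp [0.5238 0.1473 0.3633] grasp [0.5133 0.1468 0.3791] yaw/pitch [ 3.8 56.4] F [-0.6  1.   0.6] q [ 0.26 -0.62  1.97 -0.12  1.21 -1.37] open 0.0929
door z range [0.21470181 0.42234223]
t 17.3 rot [ 0.075 -0.107  0.115] then mm [152.8  15.1 127.7] | now-frame mm [136.1  21.5 144.6] F [ 0.  -0.   2.9] open 0.0926
```

```bash
python3 -m pendant '[{"translation":[15,1,-10],"twist":[0,0,0],"grip":1},{"translation":[15,1,-10],"twist":[0,0,0],"grip":1},{"translation":[14,2,20],"twist":[0,0,0],"grip":1},{"translation":[14,2,20],"twist":[0,0,0],"grip":1},{"translation":[14,2,20],"twist":[0,0,0],"grip":1},{"translation":[14,2,20],"twist":[0,0,0],"grip":1},{"translation":[14,2,20],"twist":[0,0,0],"grip":1},{"translation":[14,2,20],"twist":[0,0,0],"grip":1},{"translation":[14,2,20],"twist":[0,0,0],"grip":1},{"translation":[0,0,0],"twist":[0,0,0],"grip":1}]' 50
python3 - <<'E'
from h import *
st()
go([.49,.17,.17],-4,40,False)
E
```

```text
t: 18.3
tool_pos: [0.4839, 0.1605, 0.1916]
orientation: [-0.089, 2.542, 0.018]
force: [-0.4, -0.2, -0.3]
opening: 0.0927
t 18.3 tcp [0.4839 0.1605 0.1916] grasp [0.4732 0.1598 0.2073] yaw/pitch [ 3.9 55.7] F [-0.4 -0.2 -0.3] q [ 0.33 -0.72  2.35 -0.19  0.94 -1.24] open 0.0927
t 18.3 rot [ 0.087 -0.273  0.107] then mm [13.1  9.9 18.1] | now-frame mm [ 6.6  9.3 21.6] F [-0.4 -0.2 -0.3] open 0.0927
```

```bash
python3 -m pendant '[{"translation":[0,2,18],"twist":[0,0,0],"grip":1},{"translation":[-6,2,16],"twist":[0.02,-0.06,0.02],"grip":1},{"translation":[-6,2,16],"twist":[0.02,-0.06,0.02],"grip":1},{"translation":[-3,2,16],"twist":[0.02,-0.06,0.02],"grip":1},{"translation":[0,2,16],"twist":[0.02,-0.06,0.02],"grip":1},{"translation":[0,2,14],"twist":[0.01,-0.06,0.02],"grip":1},{"translation":[0,0,0],"twist":[0,0,0],"grip":1},{"translation":[0,0,0],"twist":[0,0,0],"grip":1},{"translation":[0,0,0],"twist":[0,0,0],"grip":1},{"translation":[0,0,0],"twist":[0,0,0],"grip":1}]' 50
python3 - <<'E'
from h import *
import pickle
st()
r=cam('wrist','w2');pickle.dump(r,open('w2.pkl','wb'))
go([.6524,.1749,.0575],-4,32)
E
```

```text
t: 19.3
tool_pos: [0.5641, 0.1746, 0.1442]
orientation: [0.072, 2.233, -0.038]
force: [0.0, -0.0, -0.2]
opening: 0.0926
t 19.3 tcp [0.5641 0.1746 0.1442] grasp [0.5492 0.1756 0.1559] yaw/pitch [-3.7 38. ] F [ 0.  -0.  -0.2] q [ 0.47 -0.44  2.42 -0.94  0.53 -0.35] open 0.0926
t 19.35 rot [ 0.002 -0.104  0.004] then mm [ 27.2   6.4 139.6] | now-frame mm [ 12.6   6.1 141.7] F [-0.2 -0.2  0.2] open 0.0931
```

View pics/w2.png

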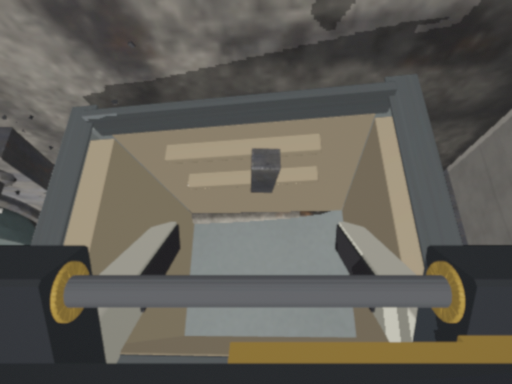

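The wrist view shows the wedge at (264,170), lying across the two ridges between the open fingers.

Run:
```python
from h import *
import pickle
i,im,d=pickle.load(open('w2.pkl','rb')); W=pts(i,d)
g=cv2.cvtColor(im,cv2.COLOR_RGB2HSV)
m=np.zeros(d.shape,np.uint8);m[140:200,240:290]=((g[140:200,240:290,1]<60)&(g[140:200,240:290,2]<120))*255
n,l,s,c=cv2.connectedComponentsWithStats(m);k=1+np.argmax(s[1:,4]);P=W[l==k];P=P[~np.isnan(P[:,0])]
print(s[k],len(P),P.min(0),P.max(0))
T=P[(P[:,0]>P[:,0].min()+.004)]
xs=[];cs=[]
for x in np.arange(.61,.72,.01):
    a=P[(P[:,0]>x)&(P[:,0]<x+.01)]
    if len(a)>4: print(round(x,3),len(a),np.round([a[:,1].min(),a[:,1].max(),a[:,2].max()],4));xs.append(x+.005);cs.append((a[:,1].min()+a[:,1].max())/2)
print('yaw',np.degrees(np.arctan(np.polyfit(xs,cs,1)[0])))
print(cv2.minAreaRect((P[:,:2]*1e3).astype(np.float32)))
print('ridge z',W[150,200],W[178,220],'front y',[np.round(W[v,264],4).tolist() for v in range(146,194,6)])
```

```text
[ 250  149   31   44 1207] 1204 [0.61998826 0.15161204 0.03077441] [0.76255962 0.19091851 0.07126791]
0.62 662 [0.1647 0.1909 0.0713]
0.63 92 [0.1638 0.1888 0.0699]
0.64 82 [0.1632 0.1888 0.0678]
0.65 74 [0.1622 0.1869 0.0662]
0.66 58 [0.1614 0.1858 0.0639]
0.67 66 [0.1602 0.1858 0.0623]
0.68 49 [0.1599 0.1847 0.0601]
0.69 48 [0.1588 0.1845 0.0584]
0.7 43 [0.1571 0.1821 0.0566]
0.71 23 [0.1574 0.182  0.0546]
yaw -5.143088853941137
((692.4603881835938, 171.41343688964844), (26.323148727416992, 143.50918579101562), 84.14029693603516)
ridge z [0.63465078 0.11524698 0.04227552] [0.70023346 0.12247617 0.04057481] front y [[0.6322, 0.1764, 0.0417], [0.623, 0.1767, 0.0536], [0.623, 0.1767, 0.0597], [0.6224, 0.1767, 0.066], [0.6247, 0.1766, 0.0707], [0.6448, 0.1757, 0.0667], [0.6672, 0.1747, 0.0624], [0.6925, 0.1736, 0.058]]
```

```bash
python3 -c "
from h import *
go([.658,.1744,.056],-5,32)"; python3 -m pendant '[{"translation":[0,0,12],"twist":[0,-0.03,0.005],"grip":1},{"translation":[2,0,16],"twist":[0.005,-0.04,0.005],"grip":1},{"translation":[2,0,16],"twist":[0.005,-0.035,0.005],"grip":1},{"translation":[2,0,16],"twist":[0,0,0],"grip":1},{"translation":[4,1,16],"twist":[0,0,0],"grip":1},{"translation":[4,1,16],"twist":[0,0,0],"grip":1},{"translation":[4,1,14],"twist":[0,0,0],"grip":1},{"translation":[4,1,8],"twist":[0,0,0],"grip":1},{"translation":[0,0,0],"twist":[0,0,0],"grip":1},{"translation":[0,0,0],"twist":[0,0,0],"grip":1}]' 50; python3 -c "
from h import *
st();go([.658,.1744,.056],-5,32)"
```

```text
t 19.35 rot [ 0.017 -0.104  0.014] then mm [ 25.6   7.9 145.1] | now-frame mm [ 10.3   5.7 147.1] F [-0.2 -0.2  0.2] open 0.0931
t: 20.35
tool_pos: [0.6439, 0.1686, 0.1097]
orientation: [0.109, 2.19, -0.031]
force: [0.6, -0.8, -0.1]
opening: 0.0931
t 20.35 tcp [0.6439 0.1686 0.1097] grasp [0.6285 0.1698 0.1208] yaw/pitch [-5.2 35.6] F [ 0.6 -0.8 -0.1] q [ 0.39 -0.12  2.27 -1.33  0.38  0.05] open 0.0931
t 20.35 rot [ 0.007 -0.063 -0.017] then mm [38.4  7.  59. ] | now-frame mm [34.7  6.  61.4] F [ 0.6 -0.8 -0.1] open 0.0931
```

```bash
python3 -c "
from h import *
go([.650,.1752,.085],-5,46)
go([.658,.1744,.058],-5,46)"
```

```text
t 20.35 rot [ 0.009  0.181 -0.016] then mm [13.2  7.1 40.6] | now-frame mm [20.4  6.5 37.7] F [ 0.6 -0.8 -0.1] open 0.0931
t 20.35 rot [ 0.009  0.181 -0.016] then mm [26.2  7.  65.7] | now-frame mm [37.7  6.  59.9] F [ 0.6 -0.8 -0.1] open 0.0931
```

```bash
python3 -m pendant '[{"translation":[0,1,0],"twist":[0,0.06,-0.005],"grip":1},{"translation":[0,1,0],"twist":[0,0.06,-0.005],"grip":1},{"translation":[0,1,0],"twist":[0,0.06,-0.005],"grip":1},{"translation":[3,1,10],"twist":[0,0,0],"grip":1},{"translation":[3,1,10],"twist":[0,0,0],"grip":1},{"translation":[3,1,10],"twist":[0,0,0],"grip":1},{"translation":[3,1,10],"twist":[0,0,0],"grip":1},{"translation":[0,0,0],"twist":[0,0,0],"grip":1},{"translation":[0,0,0],"twist":[0,0,0],"grip":1},{"translation":[0,0,0],"twist":[0,0,0],"grip":1}]' 50; python3 -c "
from h import *
st();go([.658,.1744,.058],-5,46)"
```

```text
t: 21.35
tool_pos: [0.6612, 0.1742, 0.0715]
orientation: [0.097, 2.361, -0.033]
force: [-0.4, -0.0, 0.4]
opening: 0.0929
t 21.35 tcp [0.6612 0.1742 0.0715] grasp [0.6479 0.1752 0.085 ] yaw/pitch [-4.6 45.4] F [-0.4 -0.   0.4] q [ 0.34  0.01  2.12 -0.83  0.39 -0.48] open 0.0929
t 21.35 rot [0.009 0.01  0.002] then mm [11.7 -0.1 26.5] | now-frame mm [12.  -0.3 26.3] F [-0.4 -0.   0.4] open 0.0929
```

```bash
python3 -m pendant '[{"translation":[3,0,7],"twist":[0.008,0.01,0],"grip":1},{"translation":[3,0,7],"twist":[0,0,0],"grip":1},{"translation":[3,0,6],"twist":[0,0,0],"grip":1},{"translation":[2.5,0,5],"twist":[0,0,0],"grip":1},{"translation":[0,0,0],"twist":[0,0,0],"grip":-0.1},{"translation":[0,0,0],"twist":[0,0,0],"grip":-0.1},{"translation":[0,0,0],"twist":[0,0,0],"grip":-0.1},{"translation":[0,0,0],"twist":[0,0,0],"grip":-0.1},{"translation":[0,0,0],"twist":[0,0,0],"grip":-0.1},{"translation":[0,0,0],"twist":[0,0,0],"grip":-0.1}]' 30; python3 -c "
from h import *
st();go([.658,.1744,.058],-5,46)"
```

```text
t: 22.35
tool_pos: [0.6707, 0.172, 0.0453]
orientation: [0.104, 2.372, -0.046]
force: [0.8, -1.9, -1.3]
opening: 0.0498
t 22.35 tcp [0.6707 0.172  0.0453] grasp [0.6576 0.1732 0.059 ] yaw/pitch [-5.1 46. ] F [ 0.8 -1.9 -1.3] q [ 0.33  0.09  2.09 -0.91  0.37 -0.39] open 0.0498
t 22.35 rot [-0.003  0.     0.001] then mm [0.5 1.3 0.9] | now-frame mm [0.5 1.3 0.9] F [ 0.8 -1.9 -1.3] open 0.0498
```

Good position. Close with 40 N, then lift a few millimetres.

```bash
python3 -m pendant '[{"translation":[0,1,0],"twist":[0,0,0],"grip":-1},{"translation":[0,0,0],"twist":[0,0,0],"grip":-1},{"translation":[0,0,0],"twist":[0,0,0],"grip":-1},{"translation":[0,0,0],"twist":[0,0,0],"grip":-1},{"translation":[0,0,0],"twist":[0,0,0],"grip":-1},{"translation":[0,0,0],"twist":[0,0,0],"grip":-1},{"translation":[-3,0,-3],"twist":[0,0,0],"grip":-1},{"translation":[-5,0,-5],"twist":[0,0,0],"grip":-1},{"translation":[-5,0,-5],"twist":[0,0,0],"grip":-1},{"translation":[0,0,0],"twist":[0,0,0],"grip":-1}]' 40; python3 -c "
from h import *
st();go([.52,.178,.115],-5,50)"
```

```text
t: 23.35
tool_pos: [0.6687, 0.1719, 0.0617]
orientation: [0.105, 2.377, -0.049]
force: [0.1, -3.0, -1.3]
opening: 0.0258
t 23.35 tcp [0.6687 0.1719 0.0617] grasp [0.6556 0.1731 0.0754] yaw/pitch [-5.2 46.3] F [ 0.1 -3.  -1.3] q [ 0.34  0.05  2.09 -0.83  0.4  -0.47] open 0.0258
t 23.35 rot [-0.005  0.065  0.001] then mm [  79.6   -6.9 -117.4] | now-frame mm [  71.8   -7.4 -122.3] F [ 0.1 -3.  -1.3] open 0.0258
```

```bash
python3 -m pendant '[{"translation":[8,-1,-12],"twist":[0,0.01,0],"grip":-1},{"translation":[11,-1,-16],"twist":[0,0.01,0],"grip":-1},{"translation":[11,-1,-16],"twist":[0,0.01,0],"grip":-1},{"translation":[11,-1,-16],"twist":[0,0.01,0],"grip":-1},{"translation":[11,-1,-16],"twist":[0,0.01,0],"grip":-1},{"translation":[11,-1,-16],"twist":[0,0.01,0],"grip":-1},{"translation":[8,-1,-12],"twist":[0,0,0],"grip":-1},{"translation":[5,0,-8],"twist":[0,0,0],"grip":-1},{"translation":[0,0,0],"twist":[0,0,0],"grip":-1},{"translation":[0,0,0],"twist":[0,0,0],"grip":-1}]' 40
python3 - <<'E'
from h import *
import pickle
st()
for n in ('scene','side'): pickle.dump(cam(n,n+'5'),open(n+'5.pkl','wb'))
i,im,d=pickle.load(open('scene5.pkl','rb'))
a=cv2.resize(im[30:260,150:340,::-1],None,fx=2.1,fy=2.1,interpolation=cv2.INTER_CUBIC)
i2,im2,d2=pickle.load(open('side5.pkl','rb'))
b=cv2.resize(im2[200:270,225:305,::-1],None,fx=4.8,fy=4.8,interpolation=cv2.INTER_CUBIC)
c=np.zeros((max(len(a),len(b)),a.shape[1]+b.shape[1],3),np.uint8);c[:len(a),:a.shape[1]]=a;c[:len(b),a.shape[1]:]=b
cv2.imwrite('pics/both5.png',c);print(c.shape)
# stand bars: bright pixels
for i_,m_,d_,box in ((i,im,d,(200,250,255,325)),(i2,im2,d2,(210,260,235,295))):
    W=pts(i_,d_);g=cv2.cvtColor(m_,cv2.COLOR_RGB2GRAY);r0,r1,c0,c1=box
    m=np.zeros(g.shape,np.uint8);m[r0:r1,c0:c1]=(g[r0:r1,c0:c1]>170)*255
    n,l,s,c=cv2.connectedComponentsWithStats(m)
    f=192/np.tan(np.radians(i_['vertical_fov'])/2);T=np.array(i_['cam_to_world'])
    for k in range(1,n):
        if s[k,4]<30: continue
        v,u=np.where(l==k);ray=np.stack([(u-i_['cx'])/f,-(v-i_['cy'])/f,-np.ones(len(u))],1)@T[:3,:3].T
        X=T[:3,3]+ray*((.039-T[2,3])/ray[:,2])[:,None]
        rc=cv2.minAreaRect((X[:,:2]*1e3).astype(np.float32));print(s[k],'c',np.round(X.mean(0),4),rc,'depth z',np.nanmedian(W[l==k][:,2]),np.nanmean(W[l==k],0))
E
```

```text
t: 24.35
tool_pos: [0.5305, 0.1793, 0.0926]
orientation: [0.104, 2.442, -0.041]
force: [0.7, 0.5, -2.5]
opening: 0.0262
t 24.35 tcp [0.5305 0.1793 0.0926] grasp [0.5183 0.1804 0.1072] yaw/pitch [-4.9 50. ] F [ 0.7  0.5 -2.5] q [ 0.46 -0.37  2.36 -0.61  0.62 -0.62] open 0.0262
(483, 783, 3)
[274 210  39  13 132] c [ 0.523  -0.1544  0.039 ] ((522.6260375976562, -152.87689208984375), (12.347010612487793, 111.10137939453125), 14.44377326965332) depth z 0.03996918596094645 [ 0.52233803 -0.15442738  0.03983598]
[268 225  40  13 142] c [ 0.4688 -0.1681  0.039 ] ((468.481201171875, -166.58831787109375), (11.959601402282715, 111.48431396484375), 14.663796424865723) depth z 0.03957699720216162 [ 0.46844264 -0.16825542  0.03957583]
[262 216  17  23  87] c [ 0.5232 -0.1587  0.039 ] ((522.4520874023438, -156.57772827148438), (10.642847061157227, 110.58940887451172), 14.665702819824219) depth z 0.037214852276237775 [ 0.52354602 -0.15675554  0.03709192]
[246 221  17  23  86] c [ 0.4694 -0.1732  0.039 ] ((468.61907958984375, -170.420166015625), (10.70988655090332, 110.17353057861328), 14.840723991394043) depth z 0.037811294676577956 [ 0.46954579 -0.17176596  0.03757533]
```

View pics/both5.png

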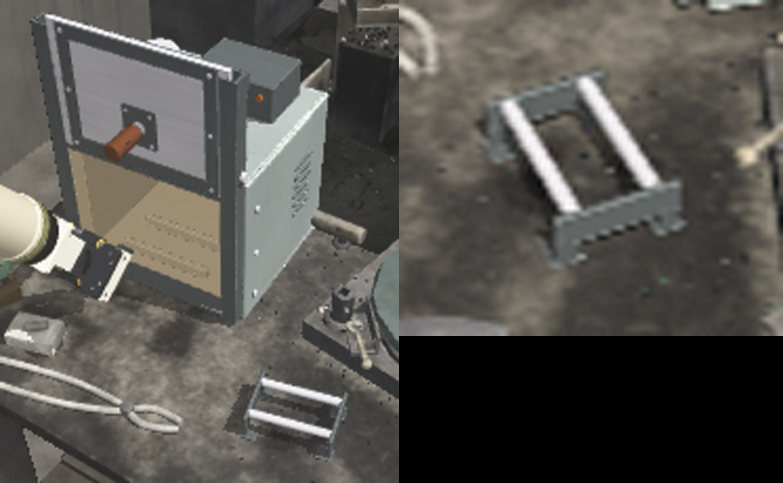

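The door stands open with its handle high, and the wedge is in the gripper outside the oven. Both views agree on the stand: centre about (0.496,-0.162), yaw 14.5°. I need to check whether the arm can reach a level placing pose, so I will fit a simple kinematic model to the logged poses.

```bash
cat > k.py <<'E'
import numpy as np
from scipy.spatial.transform import Rotation as R
from scipy.optimize import least_squares
# logged q (2 dp), tcp, yaw/pitch
L=[([1.16459,.1311,1.48916,0,1.523,-.0854],[.189,.5689,.2177],[-18.4,89.9]),
([.59,-.89,2.5,-.74,.79,-.7],[.5053,.1812,.2602],[.7,33.6]),
([.23,-.28,2.27,-.19,.56,-1.27],[.575,.1503,.0851],[3.8,54.7]),
([.23,-.47,2.01,-.12,1.02,-1.38],[.5747,.1492,.2847],[3.8,56.5]),
([.47,-.44,2.42,-.94,.53,-.35],[.5641,.1746,.1442],[-3.7,38]),
([.33,.09,2.09,-.91,.37,-.39],[.6707,.172,.0453],[-5.1,46]),
([.46,-.37,2.36,-.61,.62,-.62],[.5305,.1793,.0926],[-4.9,50])]
def ori(yaw,pitch):
    y,p=np.radians([yaw,pitch]); f=np.array([np.cos(y),np.sin(y),0]); u=np.array([0,0,1.])
    z=np.cos(p)*f-np.sin(p)*u; Y=np.cross(u,f); return R.from_matrix(np.stack([np.cross(Y,z),Y,z],1))
def fk(p,q):
    a1,h,L1,a3,L2,Lt,e,s=p
    Rq=R.from_euler('z',q[0]);
    A=Rq*R.from_euler('y',q[1]);B=Rq*R.from_euler('y',q[1]+q[2])
    C=B*R.from_euler('z',SG[0]*q[3])*R.from_euler('y',q[4])
    T=C*R.from_euler('z',SG[1]*q[5]+e)
    return Rq.apply([a1,0,h])+A.apply([0,0,L1])+B.apply([a3,0,L2])+T.apply([0,0,Lt]),T
def res(p): 
    o=[]
    for q,t,yp in L:
        x,T=fk(p,q);o+=list((x-t)*1e3/5);o+=list((ori(*yp).inv()*T).as_rotvec()*20)
    return np.array(o)
best=None
for SG in [(1,1),(1,-1),(-1,1),(-1,-1)]:
    for e in (0,np.pi/2,np.pi,-np.pi/2):
        r=least_squares(res,[0,.24,.37,0,.55,.35,e,0])
        if best is None or r.cost<best[0]: best=(r.cost,SG,r.x)
cost,SG,P=best
E
python3 - <<'E'
import k; from k import *
print(cost,k.SG,np.round(P,3)); print(np.round(np.abs(res(P)).max(),2))
lo=[-2.96,-.89,.02,-1.34,0,-2.66];hi=[2.96,2.26,2.5,4.48,2.73,2.66]
for zl in (.051,.10,.15):
  for pitch in (46,50,55,60):
    R1=ori(14.5,pitch);t=np.array([.4845,-.1645,zl])+.019*R1.apply([0,0,1]);b=None
    for q4 in (-1,0,1,2.5,4):
      for q6 in (-2,-1,0,1.5):
        f=lambda q:np.r_[(fk(P,q)[0]-t)*1e3/5,(R1.inv()*fk(P,q)[1]).as_rotvec()*20]
        r=least_squares(f,[-.5,-.4,2.3,q4,.8,q6],bounds=(lo,hi))
        if b is None or r.cost<b.cost:b=r
    print(zl,pitch,round(b.cost,3),np.round(b.x,2))
E
```

```text
152.63856352881263 (1, 1) [ 0.085  0.214  0.273 -0.018  0.482  0.249  1.579  0.   ]
9.81
0.051 46 6.1 [-0.48 -0.42  2.5   0.63  0.64 -2.66]
0.051 50 2.77 [-0.48 -0.42  2.5   0.6   0.65 -2.66]
0.051 55 0.61 [-0.48 -0.4   2.48  0.57  0.68 -2.66]
0.051 60 0.0 [-0.48 -0.35  2.43  0.53  0.73 -2.65]
0.1 46 2.578 [-0.51 -0.54  2.5   0.64  0.75 -2.66]
0.1 50 0.718 [-0.5  -0.54  2.5   0.61  0.76 -2.66]
0.1 55 0.003 [-0.5  -0.5   2.45  0.58  0.8  -2.66]
0.1 60 0.0 [-0.48 -0.45  2.4   0.46  0.84 -2.56]
0.15 46 0.495 [-0.53 -0.66  2.5   0.66  0.83 -2.66]
0.15 50 0.012 [-0.53 -0.62  2.46  0.62  0.87 -2.66]
0.15 55 0.0 [-0.51 -0.57  2.4   0.52  0.91 -2.58]
0.15 60 0.0 [-0.48 -0.52  2.34  0.42  0.96 -2.49]
```

```bash
sed -i "/^(\[.59,-.89/d" k.py; sed -i 's/^L=\[/L=[/' k.py
python3 - <<'E'
import k; from k import *
print(cost,k.SG,np.round(P,3)); print(np.round(res(P).reshape(-1,6),1))
lo=[-2.96,-.89,.02,-1.34,0,-2.66];hi=[2.96,2.26,2.5,4.48,2.73,2.66]
for zl in (.051,.12):
  for pitch in (46,50,55,60):
   for yaw in (14.5,5):
    R1=ori(yaw,pitch);t=np.array([.4845,-.1645,zl])+.019*R1.apply([0,0,1]);b=None
    for q4 in (-1,0,1,2.5,4):
      for q6 in (-2,0,1.5):
        f=lambda q:np.r_[(fk(P,q)[0]-t)*1e3/5,(R1.inv()*fk(P,q)[1]).as_rotvec()*20]
        r=least_squares(f,[-.5,-.4,2.3,q4,.8,q6],bounds=(lo,hi))
        if b is None or r.cost<b.cost:b=r
    print(zl,pitch,yaw,round(b.cost,3),np.round(b.x,2))
E
```

```text
142.15517198383347 (1, 1) [ 0.108  0.198  0.267 -0.02   0.464  0.234  1.572  0.   ]
[[10.2 -2.3  1.7  0.   0.   0. ]
 [ 2.4 -7.4  1.4  0.1  0.2  0.1]
 [-1.2 -8.1 -1.6  0.2 -0.2 -0.1]
 [ 0.1  1.1 -3.   0.2  0.   0. ]
 [-2.5 -3.4  0.5  0.  -0.1 -0. ]
 [ 3.3  1.   1.  -0.   0.  -0. ]]
0.051 46 14.5 6.03 [-0.47 -0.41  2.5   0.63  0.65 -2.66]
0.051 46 5 5.103 [-0.49 -0.39  2.5   0.71  0.64 -2.66]
0.051 50 14.5 2.621 [-0.47 -0.41  2.5   0.61  0.66 -2.66]
0.051 50 5 2.495 [-0.48 -0.4   2.5   0.65  0.64 -2.62]
0.051 55 14.5 0.43 [-0.47 -0.41  2.5   0.58  0.67 -2.66]
0.051 55 5 0.546 [-0.45 -0.42  2.5   0.53  0.64 -2.49]
0.051 60 14.5 0.0 [-0.47 -0.37  2.45  0.52  0.72 -2.63]
0.051 60 5 0.0 [-0.43 -0.42  2.49  0.42  0.65 -2.38]
0.12 46 14.5 1.193 [-0.51 -0.6   2.5   0.66  0.8  -2.66]
0.12 46 5 2.172 [-0.49 -0.6   2.5   0.6   0.76 -2.52]
0.12 50 14.5 0.108 [-0.51 -0.6   2.5   0.63  0.8  -2.66]
0.12 50 5 0.602 [-0.47 -0.61  2.5   0.53  0.76 -2.44]
0.12 55 14.5 0.0 [-0.49 -0.55  2.45  0.55  0.85 -2.6 ]
0.12 55 5 0.0 [-0.45 -0.62  2.49  0.43  0.77 -2.35]
0.12 60 14.5 0.0 [-0.47 -0.5   2.39  0.44  0.89 -2.51]
0.12 60 5 0.0 [-0.43 -0.56  2.43  0.34  0.83 -2.27]
```

```bash
sed -i 's/Rq.apply(\[a1,0,h\])/Rq.apply([a1,s,h])/' k.py; sed -i 's/T.apply(\[0,0,Lt\])/T.apply([0,0,Lt])/' k.py
cat > ik.py <<'E'
import k; from k import *
lo=[-2.96,-.89,.02,-1.34,0,-2.66];hi=[2.96,2.26,2.5,4.48,2.73,2.66]
def ik(g,yaw,pitch):
    R1=ori(yaw,pitch);t=np.array(g)+.019*R1.apply([0,0,1]);b=None
    for q4 in (-1,0,1,2.5,4):
      for q6 in (-2,0,1.5):
        f=lambda q:np.r_[(fk(P,q)[0]-t)*1e3/5,(R1.inv()*fk(P,q)[1]).as_rotvec()*20]
        r=least_squares(f,[-.5,-.4,2.3,q4,.8,q6],bounds=(lo,hi))
        if b is None or r.cost<b.cost:b=r
    return round(b.cost,3),np.round(b.x,2)
E
python3 - <<'E'
from ik import *
print(cost,k.SG,np.round(P,3)); print(np.round(res(P).reshape(-1,6),1))
for z in (.051,.12):
  for p in (46,49,52,55,60): print(z,p,*ik([.4845,-.1645,z],14.5,p))
E
```

```text
1.3002558045141588 (1, 1) [0.01  0.311 0.36  0.055 0.543 0.369 1.572 0.051]
[[-0.  -0.2 -0.2  0.   0.   0. ]
 [-0.4 -0.4 -0.6  0.1  0.2  0.1]
 [ 0.2 -0.2  0.5  0.2 -0.2 -0.1]
 [-0.1 -0.1 -0.4  0.2  0.   0. ]
 [ 0.3  0.1  0.8  0.  -0.1 -0. ]
 [ 0.   0.6 -0.1 -0.   0.  -0. ]]
0.051 46 3.018 [-0.97 -0.2   2.47  1.15  0.91  2.66]
0.051 49 5.607 [-0.96 -0.2   2.47  1.13  0.91  2.66]
0.051 52 7.596 [-0.64 -0.34  2.38  0.49  0.74 -2.66]
0.051 55 5.009 [-0.64 -0.31  2.35  0.47  0.77 -2.66]
0.051 60 1.889 [-0.64 -0.27  2.3   0.43  0.82 -2.66]
0.12 46 9.119 [-0.7  -0.56  2.42  0.55  0.86 -2.66]
0.12 49 6.461 [-0.69 -0.52  2.39  0.53  0.89 -2.66]
0.12 52 4.245 [-0.69 -0.48  2.35  0.5   0.92 -2.66]
0.12 55 2.485 [-0.68 -0.45  2.32  0.48  0.94 -2.66]
0.12 60 0.587 [-0.68 -0.39  2.26  0.44  0.99 -2.66]
```

Run:
```python
from ik import *
S=np.array([.4956,-.1616])
for y in (5,0,-5,-10,-15,-20):
  c=S-.0115*np.array([np.cos(np.radians(y)),np.sin(np.radians(y))])
  for p in (46,):
   for z in (.051,.07,.10): print(y,p,z,*ik([*c,z],y,p))
for p in (70,80,89): print('14.5',p,*ik([.4845,-.1645,.051],14.5,p), *ik([.4845,-.1645,.051],194.5,p))
```

```text
5 46 0.051 5.207 [-0.66 -0.44  2.5   0.62  0.63 -2.66]
5 46 0.07 4.084 [-0.68 -0.5   2.5   0.62  0.68 -2.66]
5 46 0.1 2.592 [-0.7  -0.58  2.5   0.63  0.76 -2.66]
0 46 0.051 2.937 [-0.67 -0.44  2.5   0.66  0.63 -2.66]
0 46 0.07 2.188 [-0.69 -0.49  2.5   0.66  0.69 -2.66]
0 46 0.1 1.196 [-0.72 -0.57  2.5   0.66  0.77 -2.66]
-5 46 0.051 2.677 [-0.69 -0.43  2.5   0.7   0.63 -2.66]
-5 46 0.07 2.376 [-0.71 -0.48  2.5   0.69  0.69 -2.66]
-5 46 0.1 1.836 [-0.71 -0.57  2.5   0.63  0.75 -2.58]
-10 46 0.051 3.922 [-0.64 -0.44  2.5   0.59  0.59 -2.47]
-10 46 0.07 3.61 [-0.63 -0.5   2.5   0.54  0.64 -2.41]
-10 46 0.1 2.84 [-0.63 -0.59  2.5   0.49  0.7  -2.33]
-15 46 0.051 4.811 [-0.54 -0.46  2.5   0.37  0.53 -2.12]
-15 46 0.07 4.411 [-0.54 -0.52  2.5   0.33  0.58 -2.08]
-15 46 0.1 3.487 [-0.54 -0.61  2.5   0.3   0.65 -2.04]
-20 46 0.051 4.908 [-0.44 -0.46  2.5   0.08  0.48 -1.72]
-20 46 0.07 4.498 [-0.44 -0.52  2.5   0.08  0.54 -1.71]
-20 46 0.1 3.557 [-0.45 -0.61  2.5   0.08  0.61 -1.72]
14.5 70 0.0 [-0.61 -0.17  2.19  0.33  0.92 -2.61] 0.0 [-0.3   0.36  1.62 -0.18  1.46  1.06]
14.5 80 0.0 [-0.51 -0.06  2.06  0.14  1.02 -2.4 ] 0.0 [-0.36  0.21  1.77 -0.1   1.31  0.99]
14.5 89 0.0 [-0.43  0.05  1.93  0.01  1.14 -2.26] 0.0 [-0.42  0.08  1.9  -0.01  1.17  0.9 ]
```

Run:
```python
from ik import *
S=np.array([.4956,-.1616])
for y in (10,5,0,-5):
  c=S-.0115*np.array([np.cos(np.radians(y)),np.sin(np.radians(y))])
  for p in (58,62,66):
   print(y,p,np.round(c,4),*ik([*c,.051],y,p),*ik([*c,.12],y,p))
```

```text
10 58 [ 0.4843 -0.1636] 1.028 [-0.65 -0.31  2.35  0.49  0.78 -2.66] 0.103 [-0.7  -0.45  2.32  0.5   0.95 -2.66]
10 62 [ 0.4843 -0.1636] 0.107 [-0.65 -0.27  2.31  0.46  0.82 -2.66] 0.0 [-0.67 -0.4   2.27  0.44  0.98 -2.61]
10 66 [ 0.4843 -0.1636] 0.0 [-0.63 -0.23  2.26  0.4   0.85 -2.6 ] 0.0 [-0.63 -0.36  2.22  0.35  1.01 -2.53]
5 58 [ 0.4841 -0.1626] 0.055 [-0.67 -0.34  2.39  0.54  0.74 -2.66] 0.0 [-0.68 -0.49  2.36  0.49  0.91 -2.58]
5 62 [ 0.4841 -0.1626] 0.0 [-0.64 -0.3   2.34  0.46  0.78 -2.58] 0.0 [-0.64 -0.44  2.3   0.4   0.94 -2.48]
5 66 [ 0.4841 -0.1626] 0.0 [-0.61 -0.26  2.29  0.36  0.82 -2.47] 0.0 [-0.61 -0.39  2.24  0.32  0.98 -2.4 ]
0 58 [ 0.4841 -0.1616] 0.0 [-0.65 -0.38  2.42  0.52  0.7  -2.55] 0.0 [-0.65 -0.52  2.38  0.43  0.87 -2.43]
0 62 [ 0.4841 -0.1616] 0.0 [-0.61 -0.33  2.36  0.41  0.74 -2.44] 0.0 [-0.61 -0.47  2.32  0.35  0.91 -2.34]
0 66 [ 0.4841 -0.1616] 0.0 [-0.58 -0.28  2.3   0.32  0.79 -2.34] 0.0 [-0.58 -0.41  2.26  0.28  0.96 -2.27]
-5 58 [ 0.4841 -0.1606] 0.0 [-0.6  -0.41  2.44  0.44  0.65 -2.38] 0.0 [-0.6  -0.56  2.4   0.36  0.83 -2.27]
-5 62 [ 0.4841 -0.1606] 0.0 [-0.57 -0.36  2.38  0.34  0.71 -2.28] 0.0 [-0.57 -0.49  2.33  0.29  0.88 -2.2 ]
-5 66 [ 0.4841 -0.1606] 0.0 [-0.55 -0.3   2.32  0.26  0.76 -2.19] 0.0 [-0.55 -0.43  2.27  0.23  0.93 -2.13]
```

Placing at the pitch I gripped with is out of range (joints 3 and 6). I'll place at pitch about 63° and heading 5°. The thin end will touch the far bar first, and the wedge will then turn level between lightly closed pads.

```bash
python3 -c "
from h import *
go([.5,.17,.13],0,60)
go([.4841,-.1626,.12],5,63)"
```

```text
t 24.45 rot [-0.052  0.174 -0.069] then mm [  7.7  -9.  -28.9] | now-frame mm [  1.9 -10.9 -29.2] F [-0.3 -0.3 -3. ] open 0.0261
t 24.45 rot [-0.098  0.226 -0.144] then mm [  55.3 -336.3  -40.2] | now-frame mm [ 1.000e-01 -3.429e+02 -1.290e+01] F [-0.3 -0.3 -3. ] open 0.0261
```

```bash
python3 -m pendant '[{"translation":[4,0,-8],"twist":[-0.025,0.056,-0.036],"grip":-1},{"translation":[4,-5,-8],"twist":[-0.025,0.056,-0.036],"grip":-1},{"translation":[4,-10,-8],"twist":[-0.025,0.056,-0.036],"grip":-1},{"translation":[4,-20,-8],"twist":[-0.025,0.056,-0.036],"grip":-1},{"translation":[4,-30,-4],"twist":[0,0,0],"grip":-1},{"translation":[4,-35,0],"twist":[0,0,0],"grip":-1},{"translation":[4,-35,0],"twist":[0,0,0],"grip":-1},{"translation":[2,-30,0],"twist":[0,0,0],"grip":-1},{"translation":[2,-15,0],"twist":[0,0,0],"grip":-1},{"translation":[0,0,0],"twist":[0,0,0],"grip":-1}]' 40; python3 -c "
from h import *
st();go([.4841,-.1626,.12],5,63)"
```

```text
t: 25.45
tool_pos: [0.5003, -0.0103, 0.1062]
orientation: [-0.13, 2.673, 0.029]
force: [0.9, 0.1, -2.7]
opening: 0.0255
t 25.45 tcp [ 0.5003 -0.0103  0.1062] grasp [ 0.4918 -0.0111  0.1231] yaw/pitch [ 5.6 63.3] F [ 0.9  0.1 -2.7] q [-0.23 -0.56  2.36  0.19  0.9  -1.98] open 0.0255
t 25.45 rot [ 0.003 -0.005  0.009] then mm [  19.9 -150.3   -6.7] | now-frame mm [  21.3 -150.1   -7. ] F [ 0.9  0.1 -2.7] open 0.0255
```

```bash
python3 -m pendant '[{"translation":[2,-15,-1],"twist":[0,0,0],"grip":-1},{"translation":[4,-25,-1],"twist":[0,0,0],"grip":-1},{"translation":[4,-25,-1],"twist":[0,0,0],"grip":-1},{"translation":[4,-25,-1],"twist":[0,0,0],"grip":-1},{"translation":[4,-25,-1],"twist":[0,0,0.005],"grip":-1},{"translation":[3,-20,-1],"twist":[0,0,0.005],"grip":-1},{"translation":[1,-12,-1],"twist":[0,0,0],"grip":-1},{"translation":[0,-3,0],"twist":[0,0,0],"grip":-1},{"translation":[0,0,0],"twist":[0,0,0],"grip":-1},{"translation":[0,0,0],"twist":[0,0,0],"grip":-1}]' 40
python3 - <<'E'
from h import *
st();go([.4841,-.1626,.075],5,63)
_,a,_=cam('scene','s6');_,b,_=cam('side','d6')
f=lambda im,r0,r1,c0,c1,k:cv2.resize(im[r0:r1,c0:c1,::-1],None,fx=k,fy=k,interpolation=cv2.INTER_CUBIC)
A=f(a,160,260,240,340,4);B=f(b,170,270,210,310,4)
cv2.imwrite('pics/both6.png',np.hstack([A,B]))
E
```

```text
t: 26.45
tool_pos: [0.4928, -0.166, 0.1007]
orientation: [-0.115, 2.679, 0.031]
force: [0.5, 0.4, -3.0]
opening: 0.0259
t 26.45 tcp [ 0.4928 -0.166   0.1007] grasp [ 0.4844 -0.1668  0.1177] yaw/pitch [ 4.9 63.6] F [ 0.5  0.4 -3. ] q [-0.65 -0.4   2.26  0.37  0.96 -2.47] open 0.0259
t 26.45 rot [ 0.002 -0.011 -0.002] then mm [19.2  4.2 38.1] | now-frame mm [18.8  4.1 38.3] F [ 0.5  0.4 -3. ] open 0.0259
```

View pics/both6.png

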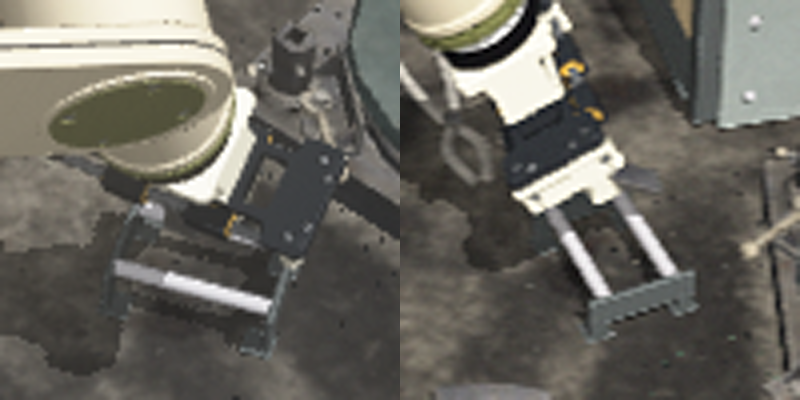

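The wedge hangs over the stand, its thin end pointing past the far bar. I lower to just above contact.

```bash
python3 -m pendant '[{"translation":[3,1,5],"twist":[0,-0.01,0],"grip":-1},{"translation":[4,1,8],"twist":[0,0,0],"grip":-1},{"translation":[4,1,8],"twist":[0,0,0],"grip":-1},{"translation":[4,1,8],"twist":[0,0,0],"grip":-1},{"translation":[2,0,5],"twist":[0,0,0],"grip":-1},{"translation":[1,0,2],"twist":[0,0,0],"grip":-1},{"translation":[0,0,0],"twist":[0,0,0],"grip":-1},{"translation":[0,0,0],"twist":[0,0,0],"grip":-1},{"translation":[0,0,0],"twist":[0,0,0],"grip":-1},{"translation":[0,0,0],"twist":[0,0,0],"grip":-1}]' 14; python3 -c "
from h import *
st();go([.4841,-.1626,.051],5,63)"
```

```text
t: 27.55
tool_pos: [0.4924, -0.1592, 0.0561]
orientation: [-0.118, 2.669, 0.033]
force: [-0.3, 0.2, -1.8]
opening: 0.026
t 27.55 tcp [ 0.4924 -0.1592  0.0561] grasp [ 0.4838 -0.1601  0.0731] yaw/pitch [ 5.1 63. ] F [-0.3  0.2 -1.8] q [-0.64 -0.34  2.31  0.42  0.85 -2.53] open 0.026
t 27.55 rot [ 0.004 -0.001 -0.   ] then mm [ 9.9 -2.6 19.7] | now-frame mm [ 9.9 -2.7 19.7] F [-0.3  0.2 -1.8] open 0.026
```

```bash
python3 -m pendant '[{"translation":[0.5,-0.3,0.9],"twist":[0,0,0],"grip":-1},{"translation":[0.5,-0.3,0.9],"twist":[0,0,0],"grip":-1},{"translation":[0.5,-0.3,0.9],"twist":[0,0,0],"grip":-1},{"translation":[0.5,-0.3,0.9],"twist":[0,0,0],"grip":-1},{"translation":[0.5,-0.3,0.9],"twist":[0,0,0],"grip":-1},{"translation":[0.5,-0.3,0.9],"twist":[0,0,0],"grip":-1},{"translation":[0.5,-0.3,0.9],"twist":[0,0,0],"grip":-1},{"translation":[0.5,0,0.9],"twist":[0,0,0],"grip":-1},{"translation":[0.5,0,0.9],"twist":[0,0,0],"grip":-1},{"translation":[0.5,0,0.9],"twist":[0,0,0],"grip":-1}]' 14; python3 -c "
from h import *
st()"
```

```text
t: 28.55
tool_pos: [0.4936, -0.1625, 0.047]
orientation: [-0.118, 2.666, 0.03]
force: [-0.7, 1.0, 0.8]
opening: 0.0264
t 28.55 tcp [ 0.4936 -0.1625  0.047 ] grasp [ 0.4849 -0.1633  0.0639] yaw/pitch [ 5.1 62.9] F [-0.7  1.   0.8] q [-0.64 -0.31  2.31  0.43  0.83 -2.55] open 0.0264
```

```bash
python3 -m pendant '[{"translation":[0.4,0,0.8],"twist":[0,0,0],"grip":-1},{"translation":[0.4,0,0.8],"twist":[0,0,0],"grip":-1},{"translation":[0.4,0,0.8],"twist":[0,0,0],"grip":-1},{"translation":[0.4,0,0.8],"twist":[0,0,0],"grip":-1},{"translation":[0.4,0,0.8],"twist":[0,0,0],"grip":-1},{"translation":[0.4,0,0.8],"twist":[0,0,0],"grip":-1},{"translation":[0.4,0,0.8],"twist":[0,0,0],"grip":-1},{"translation":[0.4,0,0.8],"twist":[0,0,0],"grip":-1},{"translation":[0.4,0,0.8],"twist":[0,0,0],"grip":-1},{"translation":[0.4,0,0.8],"twist":[0,0,0],"grip":-1}]' 10
python3 - <<'E'
from h import *
st()
_,b,_=cam('side','d7');_,a,_=cam('scene','s7')
f=lambda im,r0,r1,c0,c1,k:cv2.resize(im[r0:r1,c0:c1,::-1],None,fx=k,fy=k,interpolation=cv2.INTER_CUBIC)
cv2.imwrite('pics/both7.png',np.hstack([f(a,180,260,240,330,4),f(b,190,270,220,310,4)]))
E
```

```text
t: 29.55
tool_pos: [0.494, -0.1629, 0.0377]
orientation: [-0.118, 2.665, 0.029]
force: [-0.6, -1.0, -0.6]
opening: 0.026
t 29.55 tcp [ 0.494  -0.1629  0.0377] grasp [ 0.4854 -0.1636  0.0546] yaw/pitch [ 5.1 62.8] F [-0.6 -1.  -0.6] q [-0.64 -0.29  2.31  0.44  0.8  -2.56] open 0.026
```

View pics/both7.png

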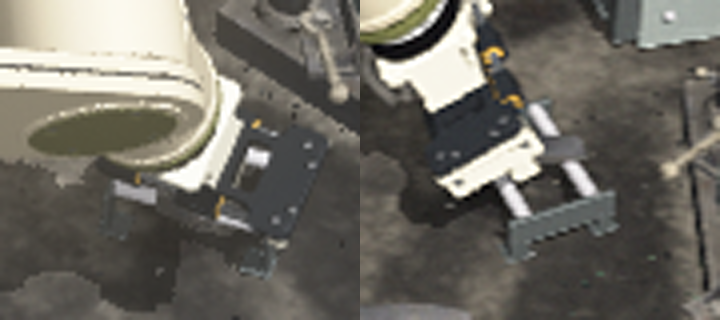

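The thin end now rests over the far bar and the force stays near zero, so the wedge is turning in the pads. I continue down gently.

```bash
python3 -m pendant '[{"translation":[0.2,0,0.4],"twist":[0,0,0],"grip":-1},{"translation":[0.2,0,0.4],"twist":[0,0,0],"grip":-1},{"translation":[0.2,0,0.4],"twist":[0,0,0],"grip":-1},{"translation":[0.2,0,0.4],"twist":[0,0,0],"grip":-1},{"translation":[0.2,0,0.4],"twist":[0,0,0],"grip":-1},{"translation":[0.2,0,0.4],"twist":[0,0,0],"grip":-1},{"translation":[0.2,0,0.4],"twist":[0,0,0],"grip":-1},{"translation":[0.2,0,0.4],"twist":[0,0,0],"grip":-1},{"translation":[0,0,0],"twist":[0,0,0],"grip":-1},{"translation":[0,0,0],"twist":[0,0,0],"grip":-1}]' 10
python3 - <<'E'
from h import *
st()
E
```

```text
t: 30.65
tool_pos: [0.4944, -0.163, 0.0346]
orientation: [-0.118, 2.664, 0.029]
force: [-2.2, -0.0, -0.2]
opening: 0.0258
t 30.65 tcp [ 0.4944 -0.163   0.0346] grasp [ 0.4858 -0.1638  0.0514] yaw/pitch [ 5.1 62.8] F [-2.2 -0.  -0.2] q [-0.64 -0.28  2.32  0.44  0.79 -2.57] open 0.0258
```

```bash
python3 -m pendant '[{"translation":[0.1,0,0.3],"twist":[0,0,0],"grip":-1},{"translation":[0.1,0,0.3],"twist":[0,0,0],"grip":-1},{"translation":[0.1,0,0.3],"twist":[0,0,0],"grip":-1},{"translation":[0.1,0,0.3],"twist":[0,0,0],"grip":-1},{"translation":[0.1,0,0.3],"twist":[0,0,0],"grip":-1},{"translation":[0.1,0,0.3],"twist":[0,0,0],"grip":-1},{"translation":[0,0,0],"twist":[0,0,0],"grip":-1},{"translation":[0,0,0],"twist":[0,0,0],"grip":-1},{"translation":[0,0,0],"twist":[0,0,0],"grip":-1},{"translation":[0,0,0],"twist":[0,0,0],"grip":-1}]' 10
python3 - <<'E'
from h import *
st()
E
```

```text
t: 31.65
tool_pos: [0.496, -0.1635, 0.0345]
orientation: [-0.119, 2.662, 0.028]
force: [-2.4, 0.9, 2.6]
opening: 0.0256
t 31.65 tcp [ 0.496  -0.1635  0.0345] grasp [ 0.4873 -0.1643  0.0514] yaw/pitch [ 5.1 62.6] F [-2.4  0.9  2.6] q [-0.64 -0.28  2.31  0.45  0.79 -2.57] open 0.0256
```

```bash
python3 -m pendant '[{"translation":[0,0,0],"twist":[0,0,0],"grip":0.5},{"translation":[0,0,0],"twist":[0,0,0],"grip":0.5},{"translation":[0,0,0],"twist":[0,0,0],"grip":0.5},{"translation":[0,0,0],"twist":[0,0,0],"grip":0.5},{"translation":[0,0,0],"twist":[0,0,0],"grip":0.5},{"translation":[0,0,-5],"twist":[0,0,0],"grip":0.5},{"translation":[0,0,-15],"twist":[0,0,0],"grip":0.5},{"translation":[0,0,-30],"twist":[0,0,0],"grip":0.5},{"translation":[0,0,-40],"twist":[0,0,0],"grip":0.5},{"translation":[0,0,-30],"twist":[0,0,0],"grip":0.5}]' 10
python3 - <<'E'
from h import *
st();go([.38,-.1,.3],0,80,False)
E
```

```text
t: 32.65
tool_pos: [0.4367, -0.1656, 0.1394]
orientation: [-0.119, 2.67, 0.037]
force: [0.6, -1.3, 0.8]
opening: 0.0696
t 32.65 tcp [ 0.4367 -0.1656  0.1394] grasp [ 0.4281 -0.1665  0.1563] yaw/pitch [ 5.2 63.1] F [ 0.6 -1.3  0.8] q [-0.76 -0.64  2.35  0.39  1.14 -2.53] open 0.0696
t 32.65 rot [0.034 0.294 0.084] then mm [  27.9   65.6 -168. ] | now-frame mm [ -27.4   71.4 -165.7] F [ 0.6 -1.3  0.8] open 0.0696
```

```bash
python3 -m pendant '[{"translation":[-9,5,-18],"twist":[0,0,0],"grip":0.5},{"translation":[-9,10,-18],"twist":[0,0,0],"grip":0.5},{"translation":[-9,15,-18],"twist":[0,0,0],"grip":0.5},{"translation":[-9,20,-18],"twist":[0,0,0],"grip":0.5},{"translation":[-9,25,-18],"twist":[0,0,0],"grip":0.5},{"translation":[-9,25,-18],"twist":[0,0,0],"grip":0.5},{"translation":[-5,10,-10],"twist":[0,0,0],"grip":0.5},{"translation":[0,0,0],"twist":[0,0,0],"grip":0.5},{"translation":[0,0,0],"twist":[0,0,0],"grip":0.5},{"translation":[0,0,0],"twist":[0,0,0],"grip":0.5}]' 10
python3 - <<'E'
from h import *
st()
i,b,d=cam('side','d8');_,a,_=cam('scene','s8')
f=lambda im,r0,r1,c0,c1,k:cv2.resize(im[r0:r1,c0:c1,::-1],None,fx=k,fy=k,interpolation=cv2.INTER_CUBIC)
A=f(a,20,270,140,340,2);B=f(b,200,270,220,310,4)
c=np.zeros((500,760,3),np.uint8);c[:,:400]=A;c[:280,400:]=B;cv2.imwrite('pics/both8.png',c)
W=pts(i,d);m=np.zeros(d.shape,bool);m[205:260,235:295]=1;m&=(W[...,2]>.041)&(W[...,2]<.08)
P=W[m];print(len(P),cv2.minAreaRect((P[:,:2]*1e3).astype(np.float32)),P[:,2].max())
u=P[:,0]
for x in np.arange(.44,.56,.012):
    q=P[(u>x)&(u<x+.012)]
    if len(q):print(round(x,3),len(q),np.round([q[:,1].mean(),q[:,2].max()],4))
E
```

```text
t: 33.65
tool_pos: [0.4288, -0.0574, 0.2823]
orientation: [-0.113, 2.673, 0.031]
force: [0.2, -0.2, 0.2]
opening: 0.0696
t 33.65 tcp [ 0.4288 -0.0574  0.2823] grasp [ 0.4203 -0.0582  0.2992] yaw/pitch [ 4.9 63.3] F [ 0.2 -0.2  0.2] q [-0.46 -0.89  2.23  0.24  1.41 -2.11] open 0.0696
241 ((488.34124755859375, -176.7971954345703), (86.6506118774414, 96.32063293457031), 67.1174087524414) 0.06383401858553617
0.44 12 [-0.1714  0.0638]
0.452 41 [-0.1711  0.0613]
0.464 36 [-0.171  0.06 ]
0.476 31 [-0.1691  0.0565]
0.488 32 [-0.1696  0.0555]
0.5 26 [-0.1666  0.0521]
0.512 28 [-0.1659  0.0496]
0.524 23 [-0.1635  0.0476]
0.536 12 [-0.1629  0.0452]
```

View pics/both8.png

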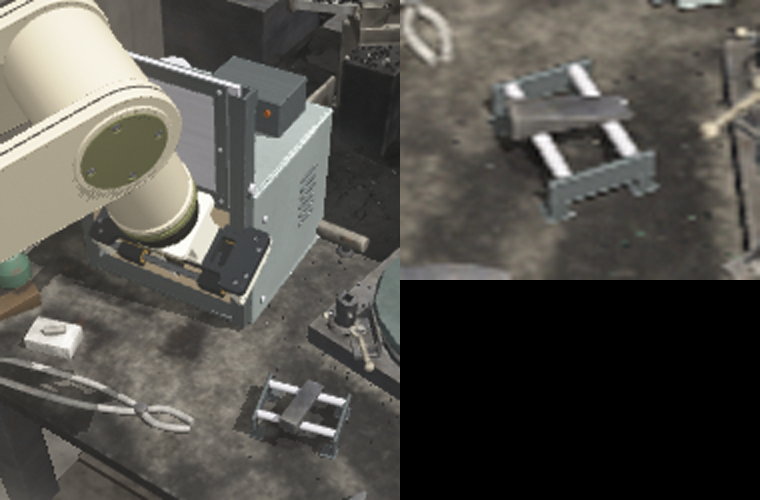

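The wedge lies across both bars. Its top slopes from 64 to 45 mm, which matches a level underside at 40 mm. The door is still up and the gripper is clear of everything.

```bash
python3 -c "
from h import *
print(robot.read_state()['q']);print(robot.close_job())"
```

```text
[-0.46433202 -0.89300797  2.22756422  0.24210974  1.40801028 -2.1095179 ]
the job is handed in; nothing more can be done
None
```

The oven door is standing open on its brake, and the wedge lies flat across both bars of the cooling stand. I handed the job in at about 34 s of the 59 s allowed.

- **Door:** I lifted it by the handle and felt the first drag at a lift of about 0.18 m. I left it at about 0.200 m, roughly 19 mm above that. Before I let go, the lifting force had dropped to about zero and the door did not move. In the last picture it was still up.
- **Wedge out:** I took it out under the door and kept the gripper clear of the door and handle.
- **Setting down:** The arm could not reach the stand at the angle I had gripped the wedge. I lowered it thin end first onto the far bar and let it turn level in a 10 N grip. Contact forces read about 3 N. It sits about 10° off square to the bars.
- **Last check:** The depth picture shows the wedge's top sloping from 64 to 45 mm, which fits a flat underside on bars 40 mm high. The gripper is clear of everything. The tongs looked unmoved; I did not look at the hammer, chisel and oil can again at the end.
- **Shortcoming:** Joint 2 ended at -0.893 rad, about 3 mrad past its listed limit of -0.89 as rounded in the brief. I noticed this only at the end, and I did not record whether it went past the limit earlier.

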